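# Hang the washed plate on the drip rail with an S-hook

## Robot

A 6-joint arm with a two-finger parallel gripper is mounted at the origin on the work surface. World frame = base frame: x ahead of the robot, y to its left, z up, the work surface at z = 0. Lengths are in mm, angles in rad, forces in N, time in s.
With the tool pointing down it reaches from about 350 to 775 mm from the base axis. Payload 7.3 kg.
Tool frame: the origin (TCP) lies at the centre of the arm's flange, where the gripper is bolted on; the fingertips stand 178 mm ahead of it and the grasp point (between the pads) lies 159 mm ahead of it; z points along the fingers, y is the direction in which the jaws open and shut (so a half turn about z gives the same grasp; the last joint's range is limited). The gripper opens to 92 mm and grips with 3 to 60 N. Pads are 19 mm wide; open, the fingers measure 130 mm over their backs; the gripper's body (75 mm by 190 mm) begins 47 mm behind the grasp point.
Start: joints at [-1.343, 0.342, 1.524, -0, 1.275, -0.146], TCP at [191.726, -488.742, 404.741] pointing down, gripper open.
Joint ranges: [-2.53, 2.53], [-0.77, 2.02], [0.04, 2.7], [-1, 4.14], [0.28, 2.66], [-3.11, 3.11]. Speed limits (rad/s): [2.57, 2.57, 3.14, 3.14, 3.14, 3.14].

## Interface

Orientations are given as [roll, pitch, yaw] about the fixed x, y, z axes, in that order (R = Rz(yaw) Ry(pitch) Rx(roll)).
In Python, from plant import status, viewer, ticket gives the robot as it stands.
- The arm moves only by the tool play_rows, never from a script. Its argument "commands" is a list of rows, each an object with "offset": the shift along the tool's x, y, z in m, a list of three; "twist": the turn about the tool's z in degrees. A call has 1 to 5 rows; each row shifts and turns the commanded pose from where the row before left it, along the tool's axes as they then stand; what a row does not reach is not made up. A row lasts 1/10 s, in which the tool goes at most 50 mm and 8.59 degrees, less where a joint would pass 70% of its speed; a pose out of reach is approached as far as the arm can. A call with a gripper value outside its range is refused whole. "jaw" is the closure in counts, from 0 (fully open) to 255 (shut), set as the call begins (left out, the last holds). The fingers move at their own pace and stop on an object; the grip force is fixed at half the most. Time passes only in rows, so rows that do not move let the fingers close. It gives the time, the measured TCP pose, the force and the opening at its end, in the units of the state.
- status.get_obs(): the state, without advancing time (a new reading comes with each control period).
- viewer.capture(name): name is "side" or "top"; returns the picture (400x640x3 uint8, red, green, blue); there is no depth.
- viewer.camera_params(name): a dict with "fov_y" (degrees; the focal length in pixels is half the picture's height over the tangent of half this angle, whatever the lens; pixels are square), "cx", "cy" (the principal point, pixels), "D" ([k1, k2, p1, p2, k3] as OpenCV has them; the pictures are not rectified), "rvec" (rotation vector, rad) and "tvec" (3), from world to camera coordinates, as OpenCV has them. Camera axes: x right, y down, z forward; pixel columns grow to the right and rows downward; lengths in mm; the calibration is good to about 2 mm. A picture is of the moment at which its call begins. camera_params takes no time and is no camera call.
- ticket.close_job(): hands the job in, once; it reports no verdict.
The state is a dict: "time": time; "joint_positions": joint angles; "dq": joint speeds; "tau": joint torques, N m; "tool_pos": TCP position; "tcp_rot": TCP orientation; "contact_force": force on the tool from outside, world axes, zero at the start; "moment": the same for the moment, N m; "grip_width": finger opening in mm.
Only numpy, scipy, OpenCV 4.12 (cv2) and the standard library are available. Lean on these libraries where they do the work, as an engineer would, in place of code of your own. Each camera call takes 0.05 s, during which the arm holds its last target.

## Task

Take the S-hook from its stand, pass its lower end through the hole of the plate that has one, lift that plate off the sloping rack with the hook alone, and hang hook and plate on the bare stretch of the drip rail so that the plate hangs freely and still, then let go. The plate is clean: the gripper must never touch it. Leave the plain plate, the bottle, the jar, the cup, the wrench and the flanged spool where they are.

Things in the scene. Friction and masses are not known exactly. Their poses are not given: they have to be found in the camera images.
- hook: Loose S-hook of round 6 mm steel wire, 122 mm tall, 120 g, black sleeve round its middle 18 (x) x 12 (y) x 36 (z) mm. Origin: sleeve centre; z up the straight shank; the S lies flat in x-z, so gripped along y its upper bend fits between the fingers. Starts standing in the block, lower tip (-x) towards the robot, with play, leaning up to 5 degrees.
- hook_upper (a point): Centre of the hook's upper bend, at x 26, z 14 mm in the hook's frame. The wire's centre line is a half circle of radius 26 mm about it (inner radius 23), from the shank over the top (x 26, z 40) to x 52, z 14, then straight down to its tip at x 52, z 4.
- hook_lower (a point): Centre of the hook's lower bend, at x -16, z -60 mm in the hook's frame. The wire's centre line is a half circle of radius 16 mm about it (inner radius 13), from the shank (x 0) under the bottom (x -16, z -76) to x -32, z -60, then straight up at x -32 to the rounded tip.
- hook_tip (a point): Point on the axis of the hook's lower tip, at x -32, z -47 mm in the hook's frame; the rounded end is 6 mm above it, at z -41.
- block: Fixed white plastic stand block 70 x 50 x 50 mm with an upright pocket (41 x 8 mm, floor 8 mm above the table, open on top) in which the hook's lower bend stands. Origin: centre of its underside; x along the pocket, away from the robot; hook and block have about the same yaw.
- plate: Loose steel plate 130 x 60 x 4 mm, 0.15 to 0.3 kg, with one round 12 mm hole; rests on one of the rack's two seats, sloping up away from the robot at 40 degrees. Origin: centre of its underside; x along its length, up the slope; z out of its upper face. The seat bears only its lowest 80 mm: the upper 50 mm, with the hole, juts out free, open behind and beneath.
- plate_hole (a point): Centre of the plate's hole, at mid-thickness, 49 mm up the plate from its middle, 16 mm from its upper end.
- plate_foot (a point): Middle of the plate's lower end, at mid-thickness, 114 mm from the hole; it stands against a lip 9 mm high above the seat. Low guides 2 mm outside either long edge run along the lowest 43 mm of the seat.
- blank: Loose plain plate 130 x 60 x 4 mm without a hole, on the rack's other seat, 100 mm beside the first, same frame; to be left alone.
- rack: Fixed dark sloping rack, foot 100 x 190 mm, two seats at y = +50 and -50 mm, 46 mm wide, sloping at 40 degrees up along its +x. Origin: centre of its underside. The seats' upper ends are 91 mm above the table, at x = +6 mm; nothing stands close behind them.
- rail: Fixed drip rail: round 10 mm steel bar along its y axis, axis 300 mm above the table, 380 mm long between end posts 20 mm wide that rise no higher than the bar, over a tray 18 mm high. Origin: on the table under the bar's middle. A scraper 45 mm wide already hangs (fixed) on a hook at y = +145 mm; y = -150 to +80 mm is bare.
- rail_free (a point): Point on the bar's axis in the bare stretch, 35 mm to the -y side of its middle; axes as the rail's. A hook carrying the plate hangs with its shank leaning about 25 to 30 degrees, lower end away from the robot (+x of the rail), tip of the upper bend beyond the bar.
- bottle: White bottle 64 mm across, 170 mm tall; bystander. Origin: centre of its underside.
- jar: Jar 72 mm across, 80 mm tall; bystander. Origin: centre of its underside.
- cup: Steel cup 84 mm across, 90 mm tall; bystander. Origin: centre of its underside.
- wrench: Wrench lying on the table; bystander.
- spool: Flanged steel pipe piece 60 mm across, 74 mm tall; bystander. Origin: centre of its underside.
Mind the look-alikes: they are no part of the job. What is shaped like the block but green is not meant.

How it is judged:
By the outcome, as a careful person would: the job done as asked, in the order asked, and still so for the second after the job is handed in, with the robot touching nothing.
It also fails if it takes over 72 s, if anything falls off the work surface, if the arm or the gripper's body presses on something with over 40 N, if the wrist force passes 120 N, or if a joint passes its speed limit or range.

## Working session

There is one attempt and no reset: what is moved stays moved. The work goes in short steps, Python scripts to look and compute and a tool call to move; the robot and the scene stay as the last step left them, time stands still between calls to the robot, and variables do not carry over. Pictures are saved under pics/ and viewed, and the job is handed in when it is done.

Besides the shell and the picture viewer there is one more tool, called after "Emit:" as name(argument=value, ...), one argument or row to a line, values as JSON. play_rows: Moves the arm, as the interface text tells. Its arguments: {"type":"object","properties":{"commands":{"type":"array"},"jaw":{"type":"number"}},"required":["commands"]}

```bash
ls; mkdir -p pics
python3 - <<'E'
from plant import status, viewer
import cv2
print(status.get_obs())
for n in ("side","top"):
    p=viewer.camera_params(n); print(n,p)
    im=viewer.capture(n); cv2.imwrite(f"pics/{n}0.png",im[:,:,::-1])
E
```

```text
pics
{'time': 0.0, 'joint_positions': array([-1.34301580e+00,  3.42758990e-01,  1.52499876e+00, -4.02111631e-05,
        1.27543847e+00, -1.46000744e-01]), 'dq': array([ 1.67778442e-03, -1.70061567e-03,  1.96852553e-05,  8.38759657e-04,
        4.26416630e-04, -1.22591720e-03]), 'tau': array([-1.09617954e-04, -4.31239200e+01, -2.44225895e+01,  7.18197436e-02,
        5.60576341e-02, -1.19292654e-04]), 'tool_pos': array([ 191.68322207, -488.61667184,  404.03230318]), 'tcp_rot': array([-3.14000055e+00, -1.95249841e-04,  3.73792849e-01]), 'contact_force': array([-1.06712053,  0.29775279, -0.12369959]), 'moment': array([ 0.00478379, -0.02896436, -0.00760545]), 'grip_width': 91.78265452678367}
side {'fov_y': 52.26972126433025, 'cx': 313.1607224370921, 'cy': 201.53379760407063, 'D': array([-0.05670135,  0.        ,  0.        ,  0.        ,  0.        ]), 'rvec': array([ 0.07683936, -2.73150941,  1.47683367]), 'tvec': array([ 485.9192201 ,  196.44422628, 1335.18067759])}
top {'fov_y': 54.321801153328806, 'cx': 322.88722348017205, 'cy': 199.12528636755226, 'D': array([-0.04662563,  0.        ,  0.        ,  0.        ,  0.        ]), 'rvec': array([ 2.15105966, -2.17338206,  0.12075471]), 'tvec': array([ -54.51818239,  509.83026755, 1377.15102659])}
```

View pics/side0.png

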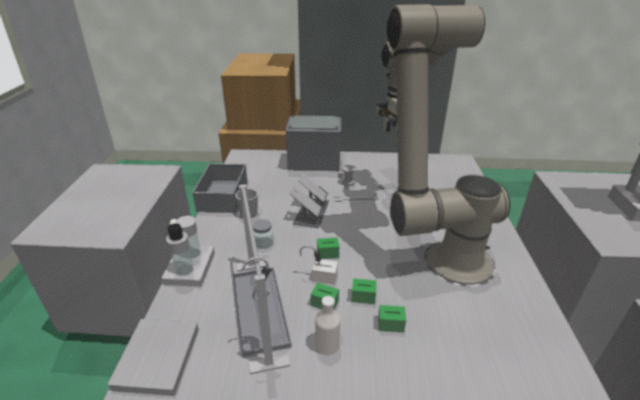

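View pics/top0.png

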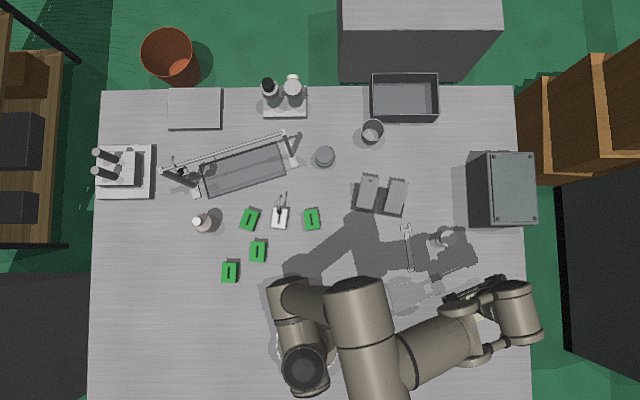

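The side camera looks towards the robot, with the white block near (325,270), the rack near (312,200) and the rail from (245,190) to (265,360). In the top view the white block is at (281,213), the rack at (381,195) and the rail from (165,172) to (295,135). Next I'll enlarge crops.

```bash
cat > h.py <<'E'
import numpy as np, cv2
from plant import status, viewer
def cam(n):
    p=viewer.camera_params(n); f=200/np.tan(np.radians(p['fov_y'])/2)
    K=np.array([[f,0,p['cx']],[0,f,p['cy']],[0,0,1]]); return K,np.array(p['D'],float),np.array(p['rvec'],float),np.array(p['tvec'],float)
C={n:cam(n) for n in('side','top')}
def proj(n,P):
    K,D,r,t=C[n]; return cv2.projectPoints(np.array(P,float).reshape(-1,1,3),r,t,K,D)[0].reshape(-1,2)
def ray(n,uv):
    K,D,r,t=C[n]; R=cv2.Rodrigues(r)[0]
    x=cv2.undistortPoints(np.array(uv,float).reshape(1,1,2),K,D).ravel()
    return -R.T@t, R.T@np.array([x[0],x[1],1])
def atz(n,uv,z):
    o,d=ray(n,uv); return o+d*(z-o[2])/d[2]
def tri(us,ut):
    A=[];b=[]
    for n,u in(('side',us),('top',ut)):
        o,d=ray(n,u); d=d/np.linalg.norm(d); M=np.eye(3)-np.outer(d,d); A.append(M); b.append(M@o)
    A=np.vstack(A);b=np.hstack(b); x,res,_,_=np.linalg.lstsq(A,b,rcond=None); return x, np.sqrt(res)
def crop(im,x0,y0,w,h,s,fn):
    c=im[y0:y0+h,x0:x0+w,::-1]; c=cv2.resize(c,None,fx=s,fy=s,interpolation=cv2.INTER_CUBIC)
    for i in range(0,w,10):
        cv2.line(c,(i*s,0),(i*s,4 if i%50 else 10),(0,0,255),1)
        if i%20==0: cv2.putText(c,str(x0+i),(i*s,18),0,.35,(0,0,255),1)
    for i in range(0,h,10):
        cv2.line(c,(0,i*s),(4,i*s),(0,0,255),1)
        if i%20==0: cv2.putText(c,str(y0+i),(6,i*s+4),0,.35,(0,0,255),1)
    cv2.imwrite(fn,c)
E
python3 - <<'E'
from h import *
s=cv2.imread('pics/side0.png')[:,:,::-1];t=cv2.imread('pics/top0.png')[:,:,::-1]
crop(s,285,235,80,60,10,'pics/s_block.png')
crop(t,235,185,90,60,8,'pics/t_block.png')
crop(s,275,165,80,65,9,'pics/s_rack.png')
crop(t,345,165,80,60,10,'pics/t_rack.png')
crop(s,225,175,100,200,3,'pics/s_rail.png')
crop(t,155,125,155,80,5,'pics/t_rail.png')
E
```

```text
(no output)
```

View pics/s_block.png

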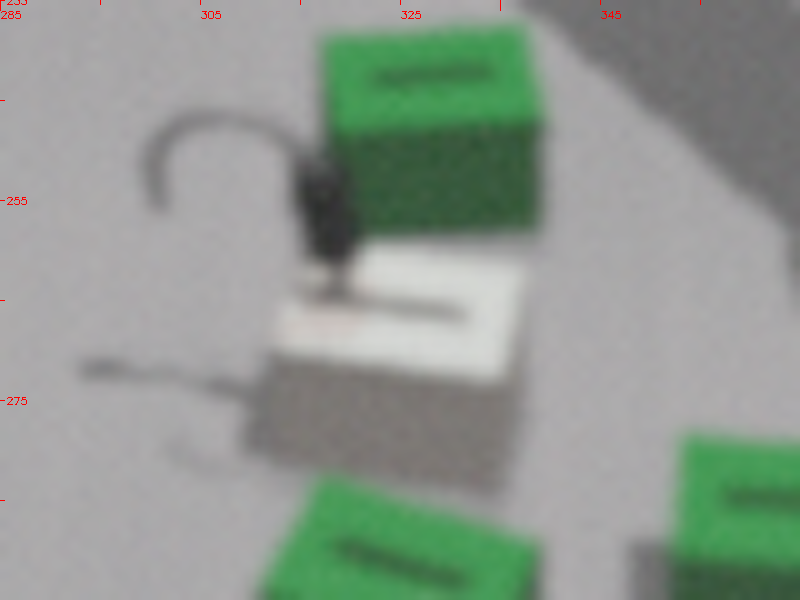

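View pics/t_block.png

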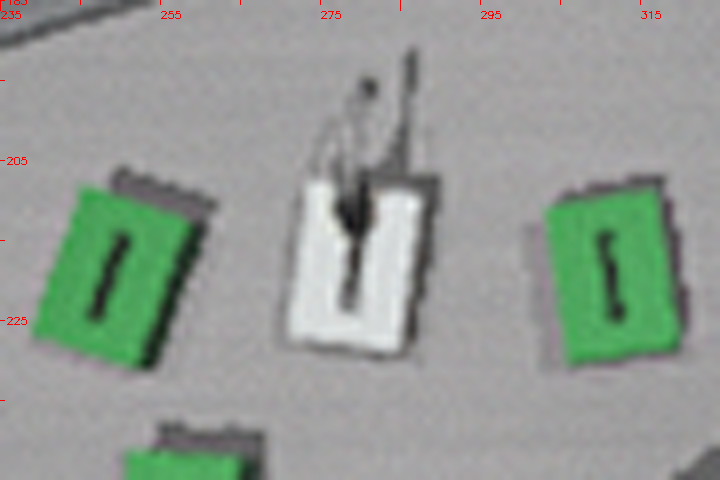

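View pics/s_rack.png

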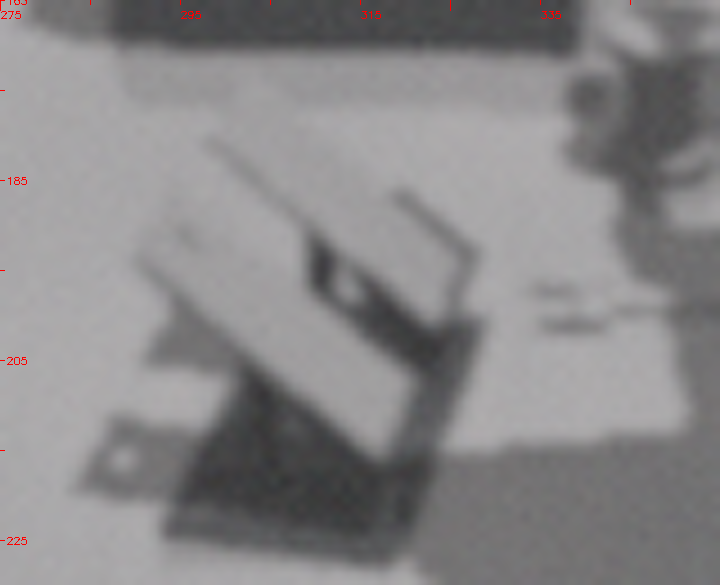

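View pics/t_rack.png

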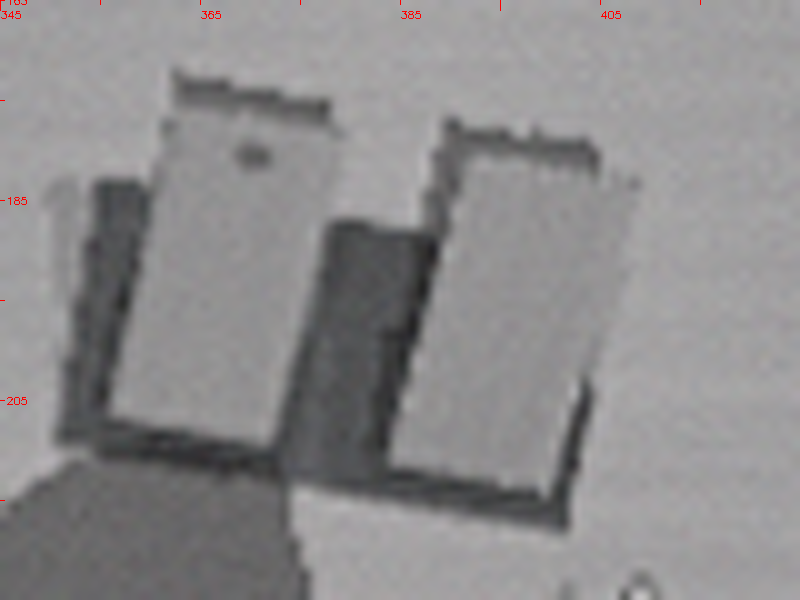

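View pics/s_rail.png

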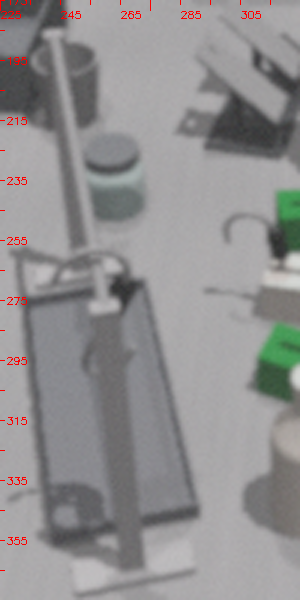

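View pics/t_rail.png

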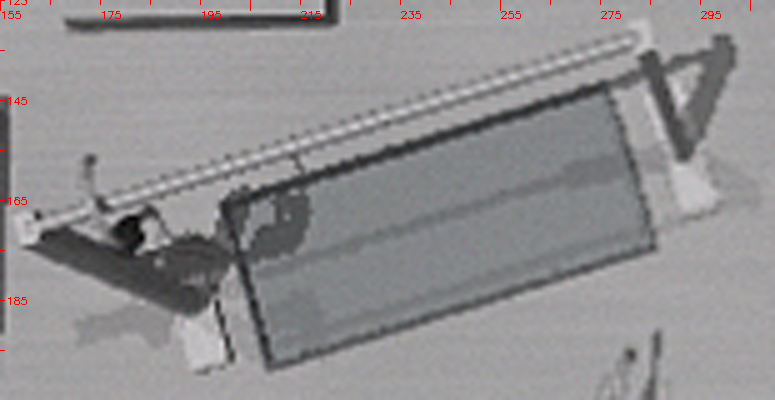

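Run:
```python
from h import *
np.set_printoptions(precision=1,suppress=True)
for n in C: print(n, ray(n,(320,200))[0])
print('block top'); T=[atz('top',u,50) for u in [(273.1,207.5),(287.9,208.75),(286,229.1),(271,227.3)]]
print(np.array(T), np.mean(T,0))
print('block side',[atz('side',u,50) for u in [(312.5,270.2),(335.3,273.2),(337.5,261.2)]])
# hole
print('hole',tri((295.7,190.9),(370,180.5)))
# plate corners: side: (275+135/9,165+260/9) upper +y corner ; (275+380/9,165+460/9) lower +y corner,(275+420/9,165+375/9) lower -y
print('up+y',tri((290.2,193.5),(361,177)))
print('low+y',tri((317,216.),(355.5,207)))
print('low-y',tri((321,206.5),(372.5,209.7)))
print('up-y',tri((303,187),(379,178.3)))
# rail ends: top (155+28/5,..)
print('rail',tri((243,186.5),(284.5,131.5)),tri((259.5,276.5),(160.6,170)))
print([atz('top',u,305) for u in [(284.5,131.5),(160.6,170)]],[atz('side',u,305) for u in [(243,186.5),(259.5,276.5)]])
```

```text
side [ 417.2 1036.9  899. ]
top [ 350.3  -61.4 1425.8]
block top
[[478.8 117.1  50. ]
 [473.8  64.6  50. ]
 [401.9  71.3  50. ]
 [408.7 124.3  50. ]] [440.8  94.3  50. ]
block side [array([481.1, 121.2,  50. ]), array([412. , 130.7,  50. ]), array([406. ,  76.5,  50. ])]
hole (array([ 562. , -220.4,  118.9]), array([1.4]))
up+y (array([ 575.8, -189.4,  126.3]), array([5.2]))
low+y (array([ 480.7, -175.9,   41.2]), array([3.4]))
low-y (array([ 469.6, -236.1,   43. ]), array([2.3]))
up-y (array([ 553.1, -250.5,  120.7]), array([20.6]))
rail (array([682.5,  52.1, 298.5]), array([0.3])) (array([570.8, 418.6, 302.2]), array([1.5]))
[array([680.3,  51.4, 305. ]), array([569.2, 417.2, 305. ])] [array([679.9,  62.7, 305. ]), array([571.1, 421.3, 305. ])]
```

```bash
cat >> h.py <<'E'
from scipy.spatial.transform import Rotation as Ro
from scipy.optimize import least_squares
def hookline():
    a=np.linspace(np.pi,0,30); up=np.c_[26+26*np.cos(a),0*a,14+26*np.sin(a)]
    b=np.linspace(0,-np.pi,30); lo=np.c_[-16+16*np.cos(b),0*b,-60+16*np.sin(b)]
    return np.vstack([[[-32,0,-44]],lo[::-1],[[0,0,-18]],[[0,0,18]],up,[[52,0,4]]])
def pose(p): # x y z yaw pitch(about y; + = top leans +x) deg, roll
    return Ro.from_euler('ZYX',[p[3],p[4],p[5] if len(p)>5 else 0],degrees=True), np.array(p[:3])
def W(p,P): R,t=pose(p); return R.apply(np.array(P,float))+t
def boxc(a,b,z0,z1): return np.array([[x,y,z] for z in(z0,z1) for x,y in((-a,-b),(-a,b),(a,b),(a,-b))],float)
def draw(im,n,p,line,s,x0,y0,col=(0,0,255)):
    u=(proj(n,W(p,line))-[x0,y0]+.5)*s
    cv2.polylines(im,[np.round(u).astype(int)],False,col,1)
E
python3 - <<'E'
from h import *
np.set_printoptions(precision=2,suppress=True)
ob=[('side',(300.9,255.6),(52,0,2)),('side',(317.4,255.5),(0,0,0)),('side',(318.6,263.5),(0,0,-36)),('side',(306.5,246.6),(26,0,40)),
('top',(281,195.7),(52,0,4)),('top',(279.3,210.5),(0,0,0))]
def f(p): return np.concatenate([ (proj(n,W(p,[P]))[0]-u) for n,u,P in ob]+[[(p[2]-86.5)/1,p[5]/3]])
r=least_squares(f,[450,95,87,-6,0,0]); print(r.x); print(f(r.x).reshape(-1,2))
# block fit
bt=[('top',(273.1,207.5),(35,25,50)),('top',(287.9,208.75),(35,-25,50)),('top',(286,229.1),(-35,-25,50)),('top',(271,227.3),(-35,25,50)),
('side',(312.5,270.2),(35,25,50)),('side',(335.3,273.2),(-35,25,50)),('side',(337.5,261.2),(-35,-25,50))]
g=lambda p: np.concatenate([proj(n,W([p[0],p[1],0,p[2],0],[P]))[0]-u for n,u,P in bt])
b=least_squares(g,[440,95,-6]); print(b.x); print(g(b.x).reshape(-1,2))
for n,(x0,y0,w,h,s) in {'side':(285,235,80,60,10),'top':(255,185,60,50,12)}.items():
    im=cv2.imread(f'pics/{n}0.png')[y0:y0+h,x0:x0+w]; im=cv2.resize(im,None,fx=s,fy=s,interpolation=cv2.INTER_CUBIC)
    draw(im,n,r.x,hookline(),s,x0,y0)
    bc=boxc(35,25,0,50); draw(im,n,[b.x[0],b.x[1],0,b.x[2],0],np.vstack([bc[:4],bc[:1],bc[4:],bc[4:5]]),s,x0,y0,(255,0,0))
    cv2.imwrite(f'pics/ov_{n}.png',im)
E
```

```text
[467.38  92.53  86.09  -5.27  10.91  -1.5 ]
[[-0.02 -0.13]
 [ 0.1  -0.43]
 [ 1.14  0.33]
 [-0.   -1.08]
 [-0.59 -0.58]
 [-0.46 -0.74]
 [-0.41 -0.5 ]]
[442.24  96.11  -6.63]
[[ 0.06 -0.31]
 [-0.76 -0.08]
 [-1.14 -0.76]
 [-0.2  -0.47]
 [ 0.49 -0.94]
 [ 0.56 -1.3 ]
 [ 0.45 -0.23]]
```

View pics/ov_side.png

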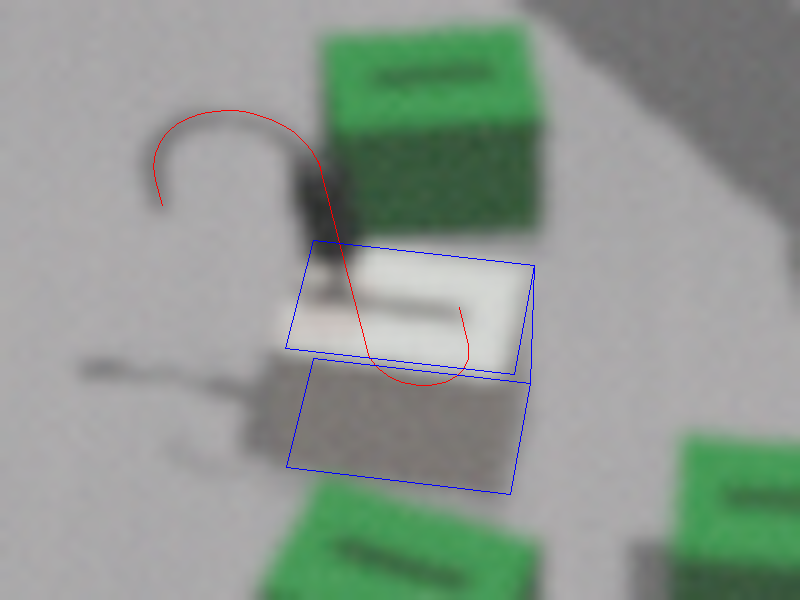

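View pics/ov_top.png

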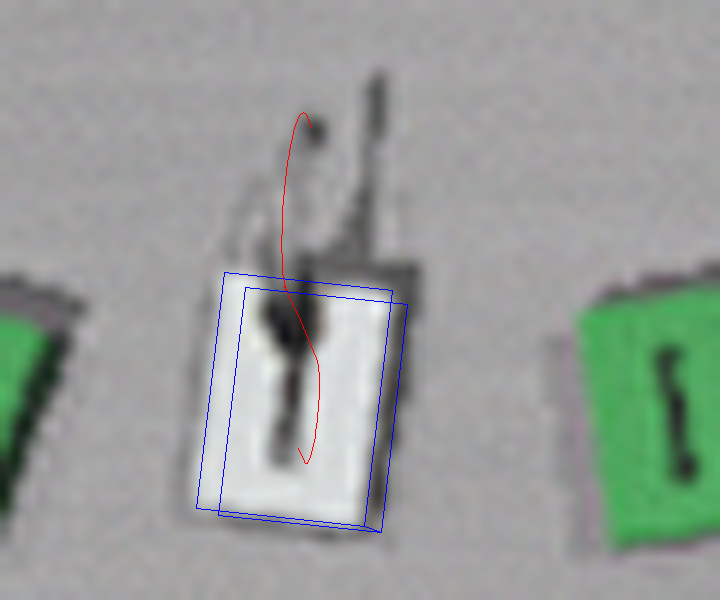

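Run:
```python
from h import *
np.set_printoptions(precision=2,suppress=True)
t=cv2.imread('pics/top0.png')[:,:,::-1]
c=t[188:235,262:297]; c=cv2.resize(c,None,fx=16,fy=12.5,interpolation=cv2.INTER_CUBIC)
crop(t,262,188,40,46,13,'pics/t_hook.png')
```

```text
(no output)
```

View pics/t_hook.png

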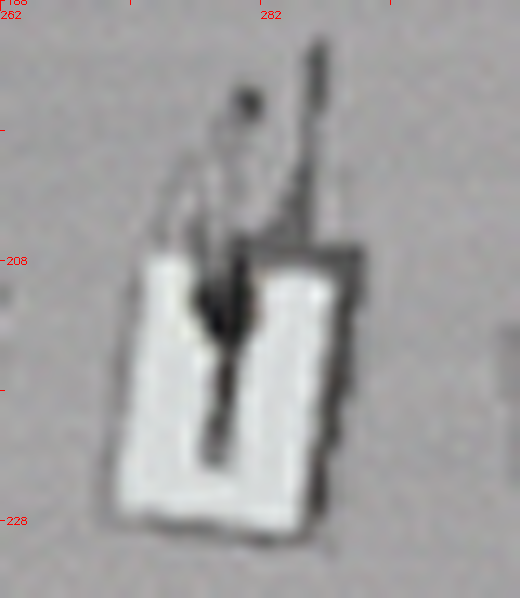

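```bash
cat > fit1.py <<'E'
from h import *
np.set_printoptions(precision=2,suppress=True)
ob=[('side',(300.9,255.6),(52,0,2)),('side',(315.8,251),(0,0,18)),('side',(318.8,260.5),(0,0,-18)),('side',(318.6,263.8),(0,0,-34)),('side',(306.5,246.6),(26,0,40)),
('top',(281,195.7),(52,0,4)),('top',(279.2,210.8),(0,0,0))]
bt=[('top',(273.1,207.5),(35,25,50)),('top',(287.9,208.75),(35,-25,50)),('top',(286,229.1),(-35,-25,50)),('top',(271,227.3),(-35,25,50)),
('side',(312.5,270.2),(35,25,50)),('side',(335.3,273.2),(-35,25,50)),('side',(337.5,261.2),(-35,-25,50)),('side',(309.5,280.5),(35,25,0)),('side',(334.5,284.3),(-35,25,0))]
def un(q):
    hk=q[:6]; b=[q[6],q[7],0,q[8],0]; sh={'side':q[9:11],'top':q[11:13]}; return hk,b,sh
def f(q):
    hk,b,sh=un(q)
    e=[proj(n,W(hk,[P]))[0]-u+sh[n] for n,u,P in ob]+[proj(n,W(b,[P]))[0]-u+sh[n] for n,u,P in bt]
    # constraints
    low=W(hk,[[-16,0,-60]])[0]; Rb,tb=pose(b); l=Rb.inv().apply(low-tb)
    return np.concatenate(e+[[(l[1])/1,l[0]/2,(low[2]-27)/1.,(q[3]-q[8])/2,q[5]/1.5],q[9:13]/1.0])
r=least_squares(f,[450,95,87,-6,0,0,442,96,-6,0,0,0,0],loss='soft_l1'); q=r.x
if __name__=='__main__':
    print('hook',q[:6],'block',q[6:9],'shift',q[9:]); print(f(q)[:32].reshape(-1,2))
    hk,b,sh=un(q)
    for n,(x0,y0,w,h,s) in {'side':(285,235,80,60,10),'top':(255,185,60,50,12)}.items():
        im=cv2.imread(f'pics/{n}0.png')[y0:y0+h,x0:x0+w]; im=cv2.resize(im,None,fx=s,fy=s,interpolation=cv2.INTER_CUBIC)
        X,Y=np.array([x0,y0])-sh[n]
        draw(im,n,hk,hookline(),s,X,Y)
        bc=boxc(35,25,0,50); draw(im,n,b,np.vstack([bc[:4],bc[:1],bc[4:],bc[4:5]]),s,X,Y,(255,0,0))
        cv2.imwrite(f'pics/ov2_{n}.png',im)
E
python3 fit1.py
```

```text
hook [467.03  92.83  83.93  -6.86   8.8   -0.1 ] block [442.8   95.75  -7.01] shift [-0.48  0.33  0.3   0.52]
[[-0.38  0.01]
 [ 0.42  0.42]
 [-0.78  0.04]
 [ 0.21  0.7 ]
 [ 0.16 -0.79]
 [ 0.08  0.04]
 [-0.07 -0.36]
 [ 0.53  0.01]
 [-0.29  0.34]
 [-0.81 -0.36]
 [ 0.14 -0.16]
 [-0.21 -0.76]
 [-0.17 -1.02]
 [-0.17  0.07]
 [ 2.93  0.9 ]
 [ 0.25 -0.12]]
```

```bash
python3 -c "
import cv2,numpy as np
a=cv2.imread('pics/ov2_side.png');b=cv2.imread('pics/ov2_top.png');b=cv2.resize(b,(720,600))
a=cv2.resize(a,(440,330));b=b[:,150:500];b=cv2.resize(b,(350,600))
c=np.zeros((600,790,3),np.uint8);c[:330,:440]=a;c[:,440:]=b;cv2.imwrite('pics/ov2.png',c)"
```

```text
(no output)
```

View pics/ov2.png

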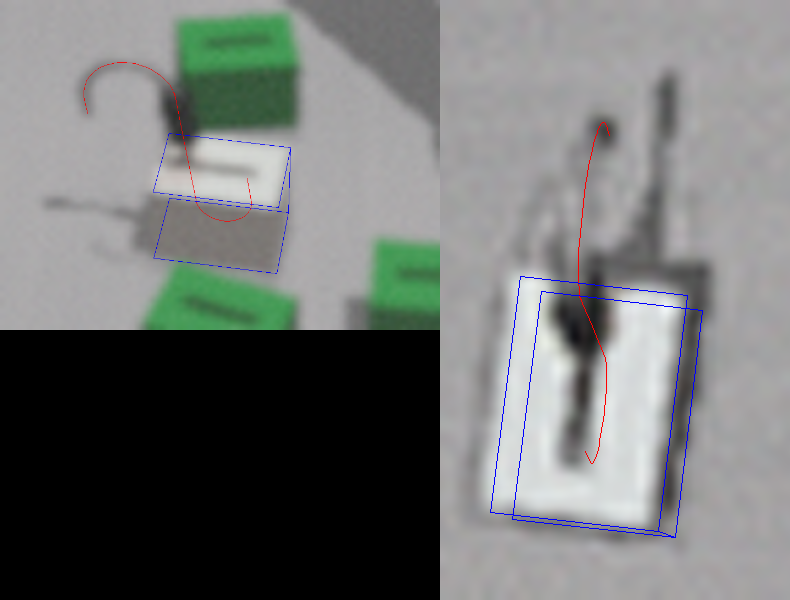

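Emit:
play_rows(
  commands=[
    {"offset": [0,0,0],"twist": 7.1},
    {"offset": [0,0,0],"twist": 7.1},
    {"offset": [0,0,0],"twist": 7.1},
    {"offset": [0,0,0],"twist": 7.1},
    {"offset": [0.0154,-0.047,0],"twist": 0},
  ],
  jaw=0,
)

```text
time: 0.6
tool_pos: [211.6, -446.7, 403.8]
tcp_rot: [3.14, 0.0, -0.13]
contact_force: [2.2, -0.0, 0.8]
grip_width: 91.5
```

Emit:
play_rows(
  commands=[
    {"offset": [0.0154,-0.047,0],"twist": 0},
    {"offset": [0.0154,-0.047,0],"twist": 0},
    {"offset": [0.0154,-0.047,0],"twist": 0},
    {"offset": [0.0154,-0.047,0],"twist": 0},
    {"offset": [0.0154,-0.047,0],"twist": 0},
  ],
)

```text
time: 1.1
tool_pos: [317.9, -218.2, 404.6]
tcp_rot: [-3.142, -0.0, -0.123]
contact_force: [0.7, -1.0, 0.8]
grip_width: 91.6
```

Emit:
play_rows(
  commands=[
    {"offset": [0.0154,-0.047,0],"twist": 0},
    {"offset": [0.0154,-0.047,0],"twist": 0},
    {"offset": [0.0154,-0.047,0],"twist": 0},
    {"offset": [0.0154,-0.047,0],"twist": 0},
    {"offset": [0,0,0],"twist": 0},
  ],
)

```text
time: 1.6
tool_pos: [402.9, -36.0, 404.6]
tcp_rot: [-3.14, -0.0, -0.114]
contact_force: [0.4, -0.7, 0.1]
grip_width: 91.6
```

Emit:
play_rows(
  commands=[
    {"offset": [0.0155,-0.045,0],"twist": 0},
    {"offset": [0.0155,-0.045,0],"twist": 0},
    {"offset": [0.0155,-0.045,0.0],"twist": 0},
    {"offset": [0,0,0.03],"twist": 0},
    {"offset": [0,0,0],"twist": 0},
  ],
)

```text
time: 2.1
tool_pos: [463.5, 87.9, 371.5]
tcp_rot: [3.14, 0.007, -0.12]
contact_force: [-0.2, -0.2, -0.6]
grip_width: 91.8
```

Run:
```python
from h import *
o=status.get_obs(); print(o['tool_pos'],o['tcp_rot'])
for n in C: cv2.imwrite(f'pics/{n}1.png',viewer.capture(n)[:,:,::-1])
a=cv2.imread('pics/side1.png')[:,:,::-1];b=cv2.imread('pics/top1.png')[:,:,::-1]
crop(a,270,190,100,90,7,'pics/s1.png');crop(b,230,150,110,90,7,'pics/t1.png')
```

```text
[463.45520822  87.85273492 371.5045832 ] [ 3.14004214  0.00740733 -0.11987313]
```

View pics/s1.png

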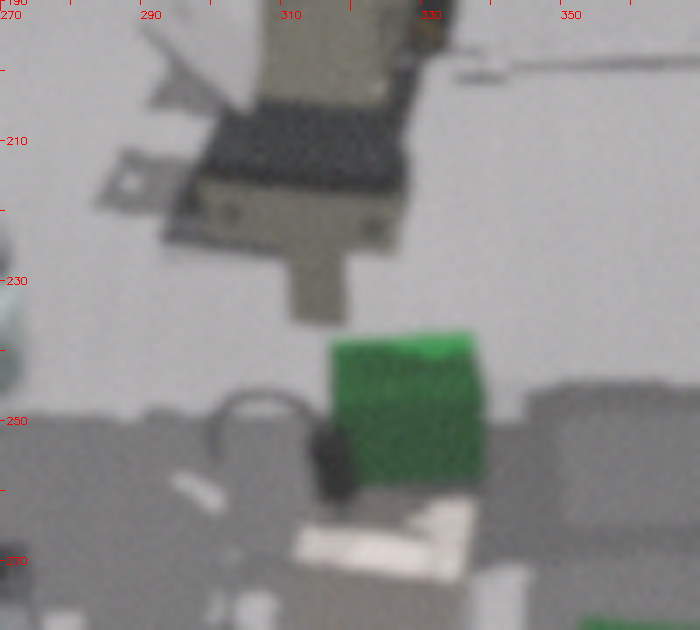

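View pics/t1.png

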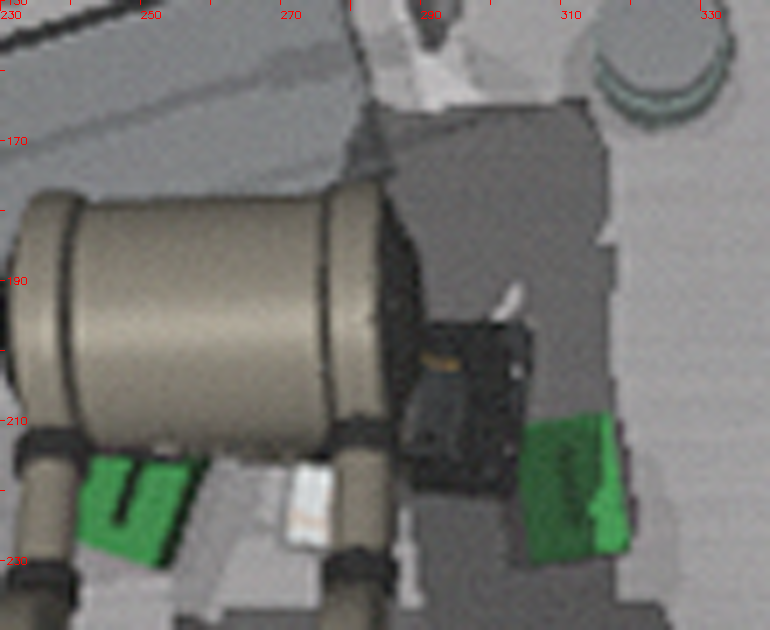

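Run:
```python
from h import *
np.set_printoptions(precision=2,suppress=True)
o=status.get_obs(); print(o['time'],o['tool_pos'],o['dq'].max())
R=Ro.from_euler('xyz',o['tcp_rot'])
for y in (-46,-65):
  for x in(-9.5,9.5): print(x,y,proj('side',[R.apply([x,y,178])+o['tool_pos']]))
# sleeve predicted pixel if at grasp x
print(proj('side',[[464,93,86],[464,93,104],[464,93,68]]))
```

```text
2.2 [464.09  86.68 374.51] 0.002876396477490328
-9.5 -46 [[319.35 234.63]]
9.5 -46 [[312.68 233.93]]
-9.5 -65 [[318.18 238.8 ]]
9.5 -65 [[311.42 238.08]]
[[318.6  255.23]
 [318.6  250.67]
 [318.6  259.72]]
```

Emit:
play_rows(
  commands=[
    {"offset": [0.001,-0.0065,0.02],"twist": 0},
    {"offset": [0,0,0.03],"twist": 0},
    {"offset": [0,0,0.03],"twist": 0},
    {"offset": [0,0,0.03],"twist": 0},
    {"offset": [0,0,0.0125],"twist": 0},
  ],
)

```text
time: 2.7
tool_pos: [465.7, 92.3, 251.2]
tcp_rot: [3.141, 0.002, -0.124]
contact_force: [-0.0, 0.6, -0.3]
grip_width: 91.6
```

Run:
```python
from h import *
cv2.imwrite('pics/side2.png',viewer.capture('side')[:,:,::-1])
o=status.get_obs(); print(o['time'],o['tool_pos'],o['tcp_rot'],o['contact_force'])
a=cv2.imread('pics/side2.png')[:,:,::-1]
crop(a,270,210,90,75,8,'pics/s2.png')
```

```text
2.75 [465.56728459  92.23421531 250.38054741] [ 3.14076089  0.00345826 -0.1242756 ] [-1.24471298 -0.24030344 -1.23799913]
```

View pics/s2.png

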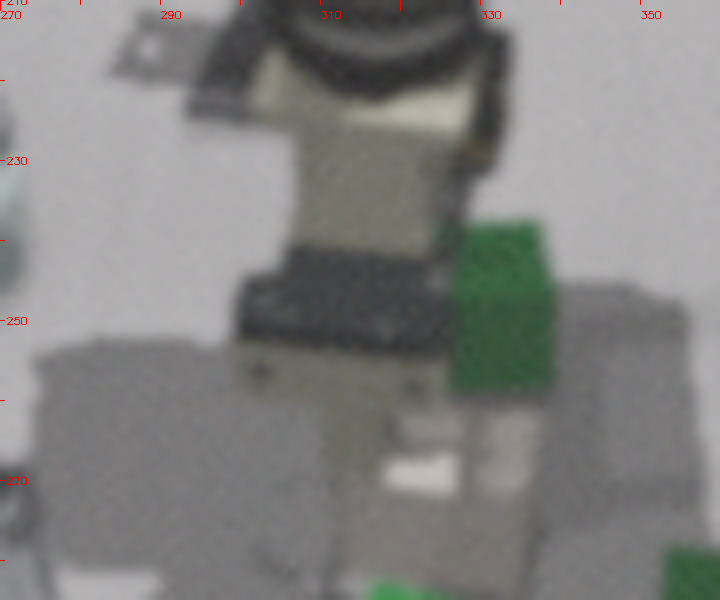

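The gripper now straddles the hook, and the near finger at (313,265) hides the sleeve. No contact force, so I'll close.

Emit:
play_rows(
  commands=[
    {"offset": [0,0,0],"twist": 0},
    {"offset": [0,0,0],"twist": 0},
    {"offset": [0,0,0],"twist": 0},
    {"offset": [0,0,0],"twist": 0},
    {"offset": [0,0,0],"twist": 0},
  ],
  jaw=255,
)

```text
time: 3.25
tool_pos: [466.2, 93.7, 252.8]
tcp_rot: [-3.142, -0.001, -0.122]
contact_force: [-0.1, 0.5, -0.6]
grip_width: 56.7
```

Emit:
play_rows(
  commands=[
    {"offset": [0,0,0],"twist": 0},
    {"offset": [0,0,0],"twist": 0},
    {"offset": [0,0,0],"twist": 0},
    {"offset": [0,0,0],"twist": 0},
    {"offset": [0,0,0],"twist": 0},
  ],
)

```text
time: 3.75
tool_pos: [466.1, 93.7, 252.2]
tcp_rot: [3.141, 0.0, -0.122]
contact_force: [0.2, 0.1, 0.5]
grip_width: 16.5
```

Run:
```python
from h import *
cv2.imwrite('pics/side3.png',viewer.capture('side')[:,:,::-1])
o=status.get_obs(); print(o['time'],o['tool_pos'],o['tcp_rot'],o['contact_force'],o['moment'],o['grip_width'])
a=cv2.imread('pics/side3.png')[:,:,::-1]
crop(a,270,210,90,75,8,'pics/s3.png')
```

```text
3.8 [466.06767077  93.70401489 252.13829954] [ 3.14140521e+00  9.82327030e-05 -1.21789536e-01] [-0.1458758  -1.44469187  0.70910157] [-0.23120167  0.09715185 -0.03013688] 12.599215252535922
```

View pics/s3.png

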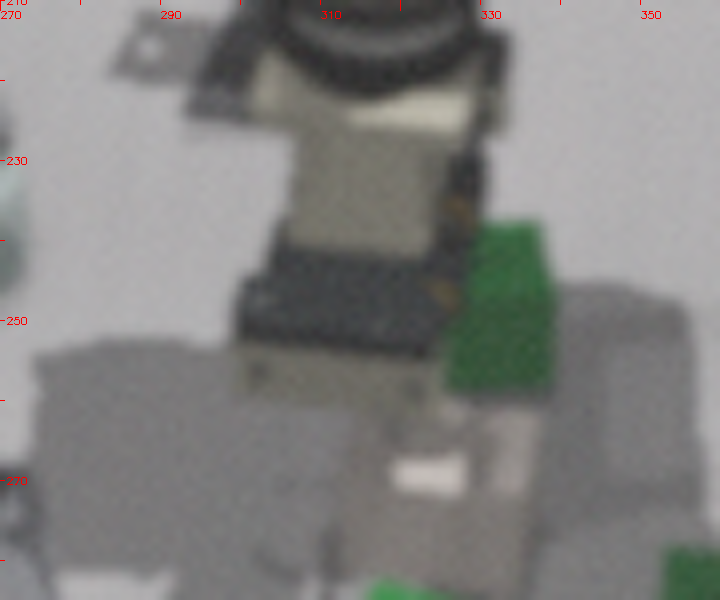

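Emit:
play_rows(
  commands=[
    {"offset": [0,0,0],"twist": 0},
    {"offset": [-0.002,0,0],"twist": 0},
    {"offset": [-0.002,0,0],"twist": 0},
    {"offset": [-0.002,0,0],"twist": 0},
    {"offset": [0,0,0],"twist": 0},
  ],
)

```text
time: 4.3
tool_pos: [462.2, 94.2, 253.6]
tcp_rot: [-3.141, -0.009, -0.122]
contact_force: [7.6, -2.8, 0.4]
grip_width: 12.0
```

Emit:
play_rows(
  commands=[
    {"offset": [-0.002,0,0],"twist": 0},
    {"offset": [-0.002,0,0],"twist": 0},
    {"offset": [-0.002,0,0],"twist": 0},
    {"offset": [0,0,0],"twist": 0},
    {"offset": [0,0,0],"twist": 0},
  ],
)

```text
time: 4.8
tool_pos: [457.1, 94.9, 254.4]
tcp_rot: [-3.14, -0.012, -0.122]
contact_force: [8.9, -2.1, 4.9]
grip_width: 11.7
```

Emit:
play_rows(
  commands=[
    {"offset": [-0.002,0,0],"twist": 0},
    {"offset": [-0.002,0,0],"twist": 0},
    {"offset": [-0.002,0,0],"twist": 0},
    {"offset": [0,0,0],"twist": 0},
    {"offset": [0,0,0],"twist": 0},
  ],
)

```text
time: 5.3
tool_pos: [452.0, 95.6, 255.1]
tcp_rot: [-3.14, -0.015, -0.122]
contact_force: [11.7, -2.6, 9.9]
grip_width: 12.1
```

Run:
```python
from h import *
o=status.get_obs(); print(o['time'],o['tool_pos'],o['tcp_rot'],o['contact_force'],o['moment'],o['grip_width'])
```

```text
5.3 [451.98925238  95.64315275 255.12638746] [-3.13981851 -0.01536605 -0.12203457] [11.6862976  -2.59526971  9.91455714] [-0.4769971  -2.14016985  0.04399182] 12.063851491118461
```

Emit:
play_rows(
  commands=[
    {"offset": [0,0,-0.01],"twist": 0},
    {"offset": [0,0,-0.02],"twist": 0},
    {"offset": [0,0,-0.03],"twist": 0},
    {"offset": [0,0,-0.03],"twist": 0},
    {"offset": [0,0,-0.03],"twist": 0},
  ],
)

```text
time: 5.8
tool_pos: [447.7, 96.0, 373.0]
tcp_rot: [3.142, 0.001, -0.122]
contact_force: [0.2, -0.8, -1.7]
grip_width: 11.3
```

Run:
```python
from h import *
for n in C: cv2.imwrite(f'pics/{n}4.png',viewer.capture(n)[:,:,::-1])
o=status.get_obs(); print(o['time'],o['tool_pos'],o['tcp_rot'],o['contact_force'],o['moment'],o['grip_width'])
a=cv2.imread('pics/side4.png')[:,:,::-1]
crop(a,270,190,80,75,8,'pics/s4.png')
```

```text
5.9 [448.68780261  96.07264983 375.59744994] [-3.14028355 -0.00672156 -0.12184122] [ 0.09032815 -0.22498556 -0.97772214] [0.0634515  0.0703247  0.01397519] 11.616939299513318
```

View pics/s4.png

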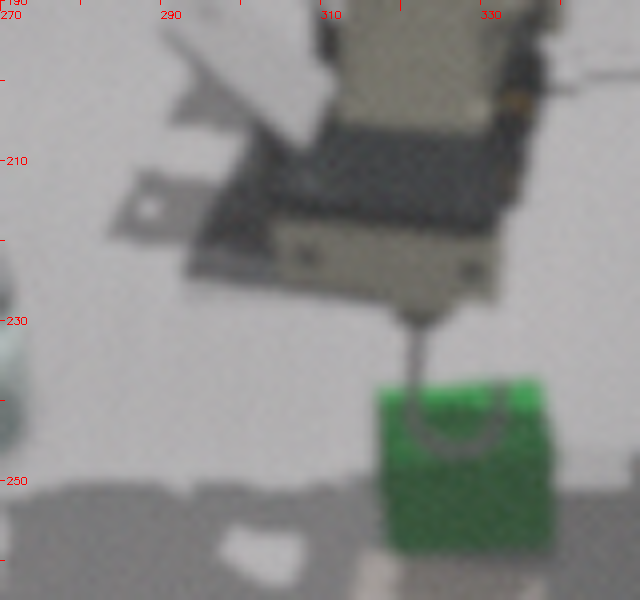

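Run:
```python
from h import *
np.set_printoptions(precision=2,suppress=True)
a=cv2.imread('pics/side4.png')[:,:,::-1]
crop(a,305,215,40,40,14,'pics/s4b.png')
g=np.array([448.7,96.07,216.6])
for lean in(-10,-5,0):
    # grip point local (0,0,8)
    R=Ro.from_euler('ZY',[-7,lean],degrees=True); t=g-R.apply([0,0,8])
    p=[*t,-7,lean,0]
    print(lean,proj('side',W(p,[[-32,0,-41],[-32,0,-47],[-16,0,-76],[-32,0,-60],[0,0,-60],[0,0,-40],[0,0,-20]])).round(1).tolist())
```

```text
-10 [[331.6, 236.9], [331.2, 238.4], [324.1, 244.5], [330.3, 241.8], [319.8, 239.1], [321.0, 234.0], [322.2, 228.7]]
-5 [[333.2, 236.4], [332.9, 238.0], [326.6, 244.7], [332.5, 241.5], [321.8, 239.6], [322.4, 234.3], [323.0, 228.9]]
0 [[334.7, 235.9], [334.6, 237.5], [329.0, 244.7], [334.5, 241.0], [323.7, 239.8], [323.8, 234.5], [323.8, 229.0]]
```

View pics/s4b.png

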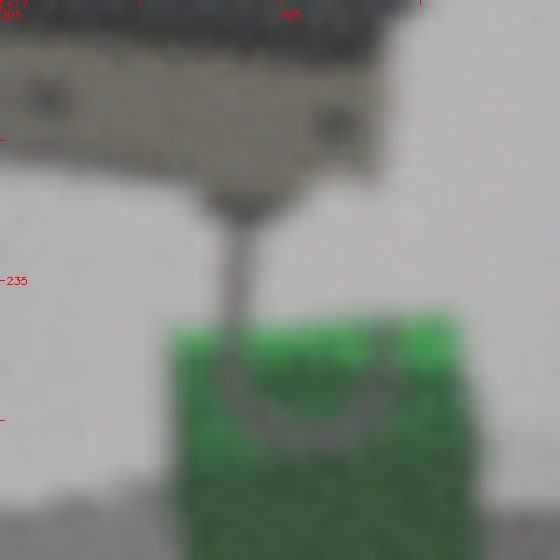

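Run:
```python
from h import *
s=cv2.imread('pics/side4.png')[:,:,::-1];t=cv2.imread('pics/top4.png')[:,:,::-1]
s0=cv2.imread('pics/side0.png')[:,:,::-1]
crop(s0,282,172,50,50,12,'pics/s_r2.png')
crop(t,345,160,60,60,10,'pics/t_r2.png')
crop(s,255,165,90,75,8,'pics/s_r3.png')
```

```text
(no output)
```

View pics/s_r2.png

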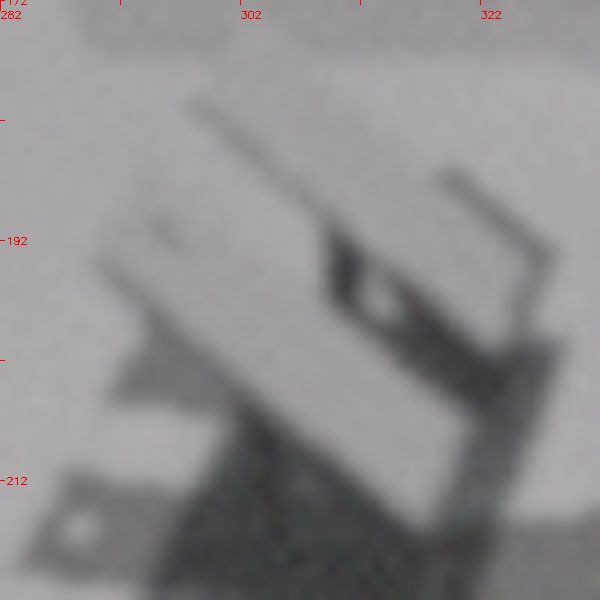

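View pics/t_r2.png

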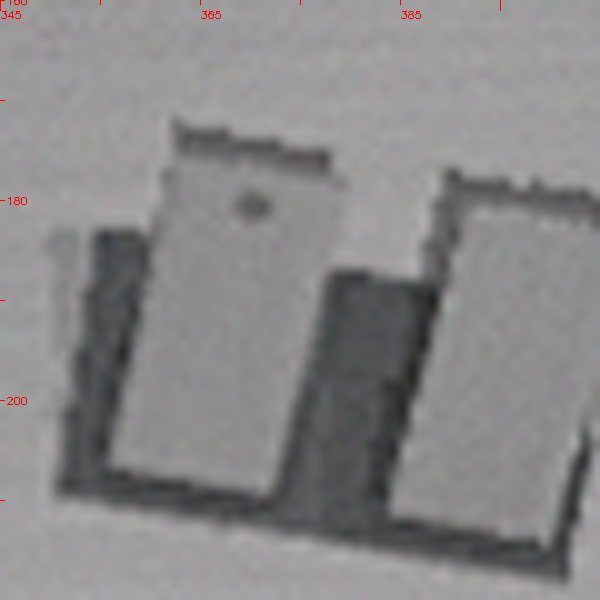

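```bash
cat > fit2.py <<'E'
from h import *
np.set_printoptions(precision=2,suppress=True)
# plate frame: origin centre underside; corners visible: top face z=4 ; low +y bottom edge
ob=[('top',(369.8,180.1),(49,0,4)),('top',(360.8,176.5),(65,30,4)),('top',(378.2,177.7),(65,-30,4)),('top',(355.3,206.5),(-65,30,4)),('top',(372.,208.5),(-65,-30,4)),
('side',(295.0,190.5),(49,0,4)),('side',(289.6,193.2),(65,30,2)),('side',(317.2,215.2),(-65,30,2)),('side',(320.7,205.8),(-65,-30,2))]
def f(q,full=True):
    p=[q[0],q[1],q[2],q[3],-40,0]; sh={'side':q[4:6],'top':q[6:8]}
    e=[proj(n,W(p,[P]))[0]-u+sh[n] for n,u,P in ob]
    hz=W(p,[[49,0,2]])[0][2]
    return np.concatenate(e+[[(hz-114.4)/ZS],q[4:]/0.5])
for ZS in(1.,100):
    r=least_squares(f,[520,-205,80,-10,0,0,0,0]); q=r.x; p=[*q[:4],-40,0]
    print(q); print('hole',W(p,[[49,0,2]]),'foot',W(p,[[-65,0,2]])); print(f(q)[:18].reshape(-1,2))
print('hole tri',tri((295.0,190.5),(369.8,180.1)))
E
python3 fit2.py
```

```text
[ 527.77 -213.77   81.7    -7.93   -0.18   -0.44   -0.2     0.19]
hole [[ 563.68 -218.77  114.73]] foot [[ 477.18 -206.72   41.45]]
[[-0.65  0.29]
 [ 0.3  -1.27]
 [ 0.53 -0.23]
 [ 0.31  0.16]
 [ 0.32  0.3 ]
 [ 0.65  0.89]
 [ 0.34  0.09]
 [ 0.12  0.19]
 [-0.37  0.57]]
[ 527.28 -212.01   86.18   -8.     -0.22   -0.06   -0.      0.21]
hole [[ 563.18 -217.06  119.21]] foot [[ 476.7  -204.9    45.93]]
[[-0.8   0.25]
 [ 0.13 -1.35]
 [ 0.41 -0.27]
 [ 0.1   0.19]
 [ 0.17  0.36]
 [ 0.66  0.48]
 [ 0.33 -0.34]
 [ 0.18 -0.14]
 [-0.29  0.24]]
hole tri (array([ 563.7 , -219.55,  121.02]), array([2.39]))
```

View pics/s_r3.png

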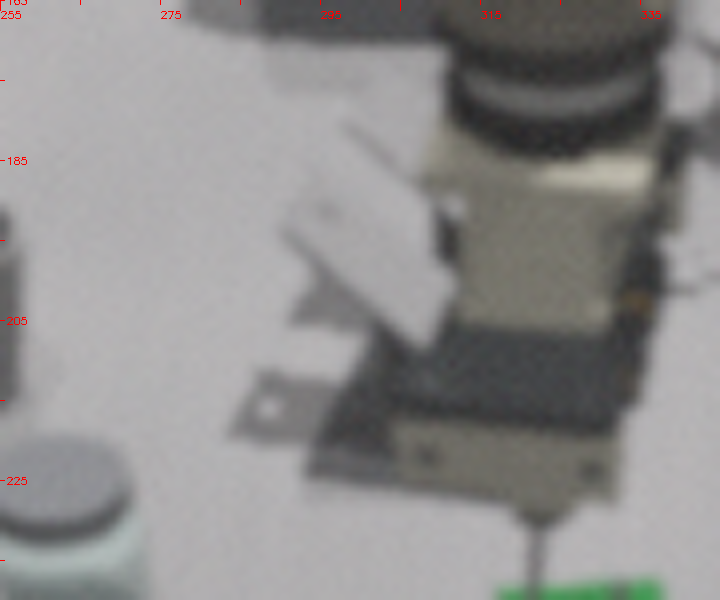

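Emit:
play_rows(
  commands=[
    {"offset": [0.0,0.0,-0.015],"twist": 0},
    {"offset": [0.025,0.0334,0],"twist": 0},
    {"offset": [0.025,0.0334,0],"twist": 0},
    {"offset": [0.025,0.0334,0],"twist": 0},
    {"offset": [0.025,0.0334,0],"twist": 0},
  ],
)

```text
time: 6.4
tool_pos: [531.5, -50.1, 385.9]
tcp_rot: [-3.141, 0.002, -0.122]
contact_force: [-0.6, -0.0, -1.4]
grip_width: 12.0
```

Emit:
play_rows(
  commands=[
    {"offset": [0.025,0.0334,0],"twist": 0},
    {"offset": [0.025,0.0334,0],"twist": 0},
    {"offset": [0.025,0.0334,0],"twist": 0},
    {"offset": [0.025,0.0334,0],"twist": 0},
    {"offset": [0.025,0.0334,0],"twist": 1.5},
  ],
)

```text
time: 6.9
tool_pos: [635.4, -231.2, 385.3]
tcp_rot: [-3.14, 0.003, -0.149]
contact_force: [1.1, -0.6, -1.3]
grip_width: 11.5
```

Emit:
play_rows(
  commands=[
    {"offset": [0,0,0.02],"twist": 0},
    {"offset": [0,0,0.02],"twist": 0},
    {"offset": [0,0,0.028],"twist": 0},
    {"offset": [0,0,0],"twist": 0},
    {"offset": [0,0,0],"twist": 0},
  ],
)

```text
time: 7.4
tool_pos: [634.9, -229.7, 318.3]
tcp_rot: [-3.141, 0.002, -0.148]
contact_force: [-1.3, -0.7, -0.7]
grip_width: 11.8
```

Run:
```python
from h import *
for n in C: cv2.imwrite(f'pics/{n}5.png',viewer.capture(n)[:,:,::-1])
o=status.get_obs(); print(o['time'],o['tool_pos'],o['tcp_rot'],o['contact_force'],o['moment'],o['grip_width'])
a=cv2.imread('pics/side5.png')[:,:,::-1];t=cv2.imread('pics/top5.png')[:,:,::-1]
crop(a,260,165,70,60,10,'pics/s5.png');crop(t,330,130,90,80,7,'pics/t5.png')
```

```text
7.5 [ 635.30348938 -229.82452781  320.55406393] [ 3.14094642e+00 -1.97048669e-03 -1.47909931e-01] [-0.34569305 -0.42088244 -0.57434638] [ 0.03209613 -0.00705966  0.00548862] 12.36145377397956
```

View pics/s5.png

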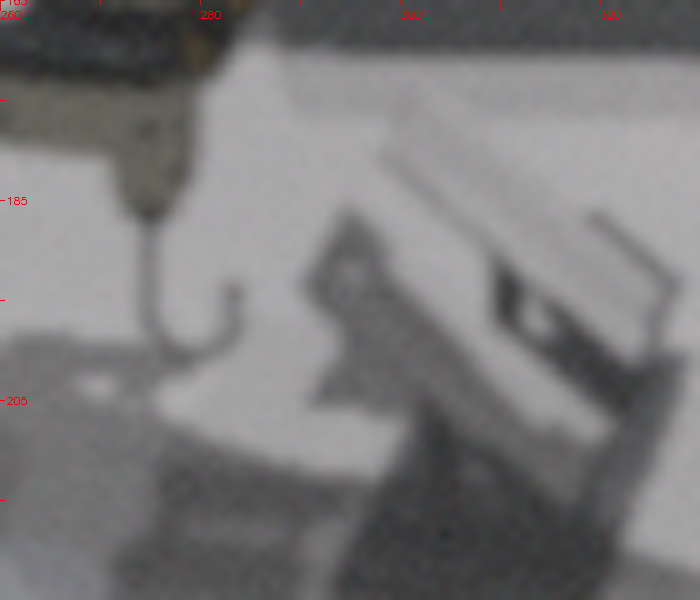

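View pics/t5.png

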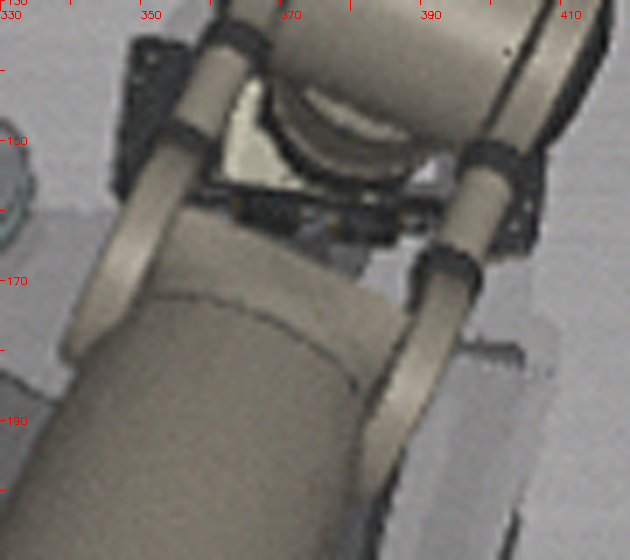

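```bash
cat > fit3.py <<'E'
from h import *
np.set_printoptions(precision=2,suppress=True)
def fithook(tp,rot,obs,sh=(0,0)):
    """hook pose in tool frame plane: returns dx,dz(up) of sleeve centre rel grasp point, lean"""
    yaw=np.degrees(rot[2]); g=np.array(tp)-[0,0,159]
    def P(q): 
        c=g+Ro.from_euler('Z',yaw,degrees=True).apply([q[0],0,q[1]]); return [*c,yaw,q[2],0]
    f=lambda q: np.concatenate([proj('side',W(P(q),[L]))[0]+sh-u for u,L in obs])
    r=least_squares(f,[0,-13,-5]); return r.x,P(r.x),f(r.x).reshape(-1,2)
E
python3 - <<'E'
from fit3 import *
o=status.get_obs()
obs=[((274.5,187),(0,0,-29)),((278,200),(-16,0,-76)),((282.8,193),(-32,0,-41)),((283.2,197),(-32,0,-56)),((274.2,195),(0,0,-56))]
for sh in((0,0),):
    q,p,e=fithook(o['tool_pos'],o['tcp_rot'],obs,sh); print(q,p,e.tolist())
    print('tip cap',W(p,[[-32,0,-44]]))
for z in(114,116,118): print(z,'top hole',atz('top',(369.8,180.1),z+1.5))
o_,d=ray('side',(295.0,190.5))
for y in(-217,-219,-221): print('side hole',o_+d*(y-o_[1])/d[1])
# rack edges yaw
a,b=atz('top',(350,208.9),6),atz('top',(401,217.3),6); v=b-a; print(np.degrees(np.arctan2(v[0],-v[1])),np.linalg.norm(v))
a,b=atz('top',(353.8,184),50),atz('top',(377.5,187),50);
E
```

```text
[  1.68 -11.51  -7.85] [np.float64(636.9648385872443), np.float64(-230.07206564950016), np.float64(150.0482310960874), np.float64(-8.474614796252775), np.float64(-7.845810031792198), 0] [[0.333497528176963, 1.390773272243905], [0.03016841062185449, -0.20076981557991758], [0.1398602434075542, -0.012103233431247418], [-0.6005885530216233, -0.6641296740535267], [0.10360447958169061, -0.5506661483259165]]
tip cap [[ 611.55 -226.29  102.09]]
114 top hole [ 562.88 -220.21  115.5 ]
116 top hole [ 562.56 -219.97  117.5 ]
118 top hole [ 562.23 -219.73  119.5 ]
side hole [ 565.07 -217.    122.85]
side hole [ 565.31 -219.    121.61]
side hole [ 565.54 -221.    120.37]
-10.004895422104031 188.69673250160474
```

Emit:
play_rows(
  commands=[
    {"offset": [0,0.0022,0],"twist": 1.5},
    {"offset": [-0.02,0,0],"twist": 0},
    {"offset": [-0.015,0,0],"twist": 0},
    {"offset": [-0.0087,0,0],"twist": 0},
    {"offset": [0,0,0],"twist": 0},
  ],
)

```text
time: 8.0
tool_pos: [591.1, -224.5, 320.4]
tcp_rot: [3.141, -0.001, -0.175]
contact_force: [0.4, -0.7, -1.9]
grip_width: 11.7
```

```bash
cat > look.py <<'E'
from h import *
import sys
k=sys.argv[1]; x0,y0,w,h,s=map(int,sys.argv[2:7])
im=viewer.capture('side'); cv2.imwrite(f'pics/side{k}.png',im[:,:,::-1])
o=status.get_obs(); np.set_printoptions(precision=2,suppress=True)
print(o['time'],o['tool_pos'],o['tcp_rot'],o['contact_force'],o['moment'],o['grip_width'])
crop(im,x0,y0,w,h,s,f'pics/s{k}.png')
E
python3 look.py 6 265 165 60 50 12
```

```text
8.05 [ 591.71 -224.57  320.24] [ 3.14 -0.   -0.17] [ 0.35 -0.19 -1.92] [ 0.07  0.05 -0.  ] 11.594225572892721
```

View pics/s6.png

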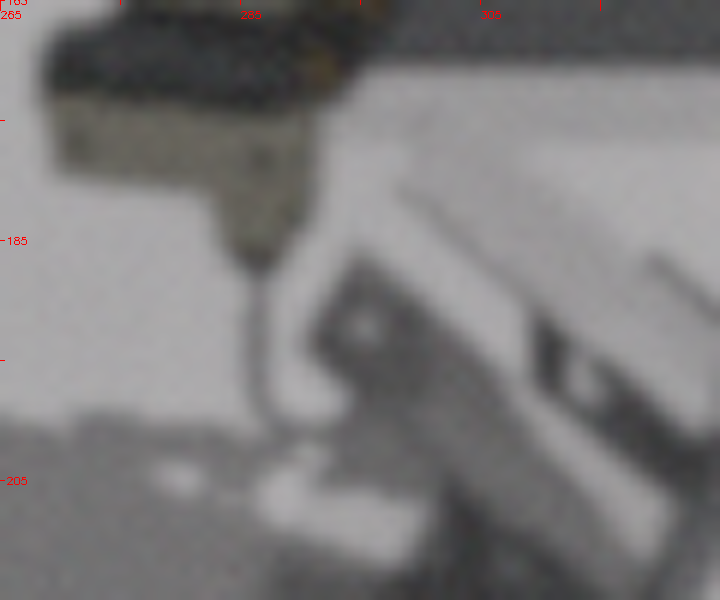

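Emit:
play_rows(
  commands=[
    {"offset": [-0.0005,0,-0.004],"twist": 0},
    {"offset": [-0.0005,0,-0.004],"twist": 0},
    {"offset": [-0.0005,0,-0.004],"twist": 0},
    {"offset": [-0.0002,0,-0.002],"twist": 0},
    {"offset": [0,0,0],"twist": 0},
  ],
)

```text
time: 8.55
tool_pos: [590.0, -224.2, 333.6]
tcp_rot: [3.141, -0.0, -0.174]
contact_force: [0.2, 0.2, -1.1]
grip_width: 12.1
```

```bash
python3 look.py 7 265 165 60 50 12
```

```text
8.6 [ 590.   -224.13  333.35] [ 3.14 -0.   -0.17] [ 0.01  0.27 -2.35] [ 0.1   0.13 -0.03] 12.33950211179567
```

View pics/s7.png

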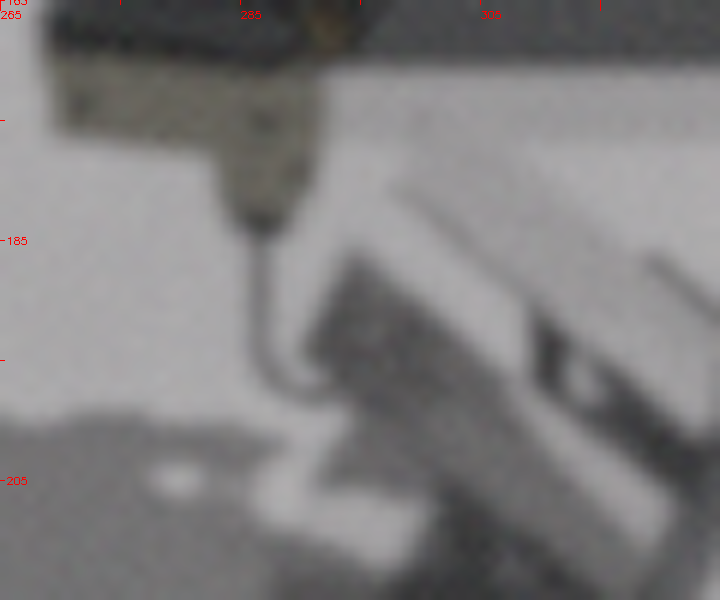

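Emit:
play_rows(
  commands=[
    {"offset": [-0.0002,0,-0.002],"twist": 0},
    {"offset": [-0.0002,0,-0.002],"twist": 0},
    {"offset": [-0.0002,0,-0.002],"twist": 0},
    {"offset": [0,0,0],"twist": 0},
  ],
)

```text
time: 9.0
tool_pos: [589.4, -224.0, 339.6]
tcp_rot: [3.141, -0.001, -0.174]
contact_force: [-1.2, -0.4, -0.1]
grip_width: 11.6
```

```bash
python3 look.py 8 265 165 60 50 12
```

```text
9.05 [ 589.41 -224.01  339.46] [ 3.14 -0.   -0.17] [-0.9   0.2  -1.11] [ 0.09  0.17 -0.02] 11.862071459010503
```

View pics/s8.png

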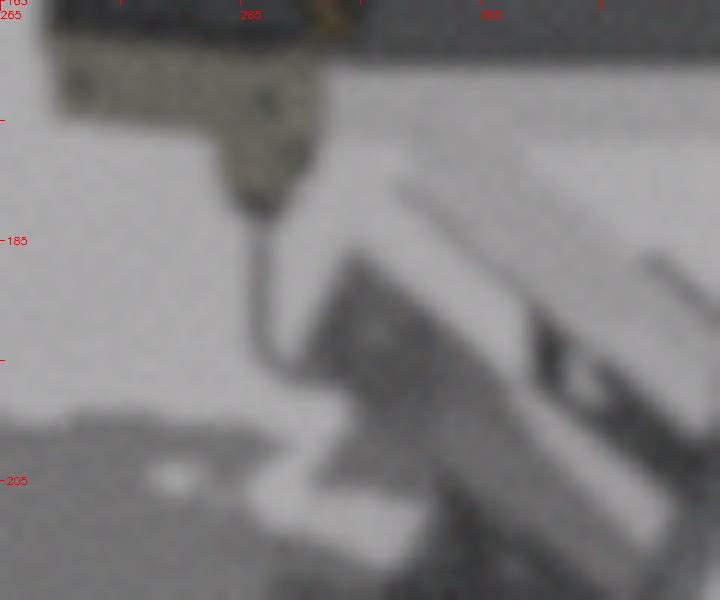

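Run:
```python
from fit3 import *
o=status.get_obs()
q=[1.7,-11.5,-7]
g=o['tool_pos']-[0,0,159]; yaw=np.degrees(o['tcp_rot'][2])
p=[*(g+Ro.from_euler('Z',yaw,degrees=True).apply([q[0],0,q[1]])),yaw,q[2],0]
print(W(p,[[-32,0,-44]])); print(proj('side',W(p,[[-32,0,-41],[-32,0,-47],[-32,0,-60],[-16,0,-76],[0,0,-60]])))
a=[cv2.imread(f'pics/side{k}.png')[182:205,285:310] for k in (6,7,8)]
c=np.hstack([cv2.resize(cv2.convertScaleAbs(x,alpha=1.6,beta=-60),None,fx=10,fy=14,interpolation=cv2.INTER_CUBIC) for x in a]); cv2.imwrite('pics/cmp.png',c)
```

```text
[[ 565.08 -219.73  121.39]]
[[295.15 189.76]
 [295.01 191.13]
 [294.71 194.08]
 [290.17 196.71]
 [286.34 192.17]]
```

View pics/cmp.png

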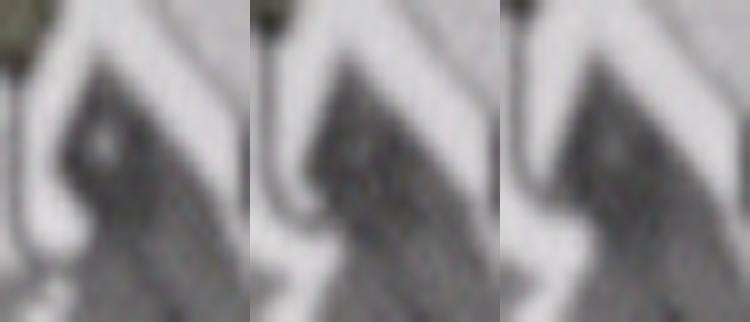

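Emit:
play_rows(
  commands=[
    {"offset": [-0.0002,0,-0.002],"twist": 0},
    {"offset": [-0.0002,0,-0.002],"twist": 0},
    {"offset": [-0.0002,0,-0.002],"twist": 0},
    {"offset": [-0.0002,0,-0.002],"twist": 0},
    {"offset": [0,0,0],"twist": 0},
  ],
)

```text
time: 9.55
tool_pos: [588.6, -223.9, 347.7]
tcp_rot: [3.141, -0.001, -0.174]
contact_force: [-1.2, 0.2, -1.5]
grip_width: 12.0
```

```bash
python3 look.py 9 265 165 60 50 12;python3 - <<'E'
from h import *
a=[cv2.imread(f'pics/side{k}.png')[180:205,282:312] for k in (6,8,9)]
c=np.hstack([cv2.resize(cv2.convertScaleAbs(x,alpha=1.6,beta=-60),None,fx=8.8,fy=12,interpolation=cv2.INTER_CUBIC) for x in a]); cv2.imwrite('pics/cmp.png',c)
E
```

```text
9.6 [ 588.59 -223.89  347.51] [ 3.14 -0.   -0.17] [-0.46 -0.06 -1.52] [ 0.11  0.04 -0.05] 11.71700267560722
```

View pics/cmp.png

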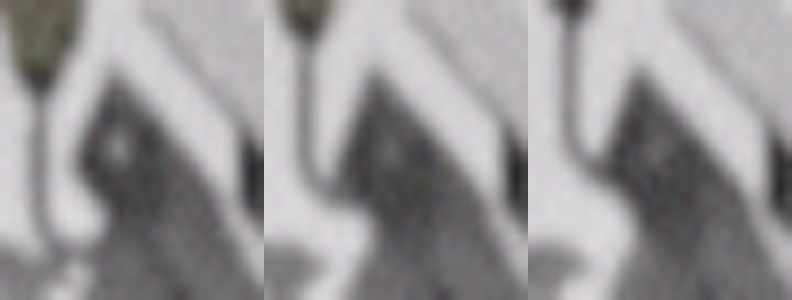

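Emit:
play_rows(
  commands=[
    {"offset": [-0.0005,0,-0.003],"twist": 0},
    {"offset": [-0.001,0,-0.003],"twist": 0},
    {"offset": [-0.0015,0,-0.003],"twist": 0},
    {"offset": [-0.0015,0,-0.003],"twist": 0},
    {"offset": [0,0,0],"twist": 0},
  ],
)

```text
time: 10.1
tool_pos: [583.9, -223.1, 359.7]
tcp_rot: [3.141, -0.0, -0.174]
contact_force: [-0.4, -0.1, -2.2]
grip_width: 11.7
```

```bash
python3 look.py 10 265 155 60 55 11
```

```text
10.15 [ 584.04 -223.09  359.41] [ 3.14 -0.   -0.17] [-0.44  0.3  -2.37] [0.1  0.04 0.01] 11.913941163601914
```

View pics/s10.png

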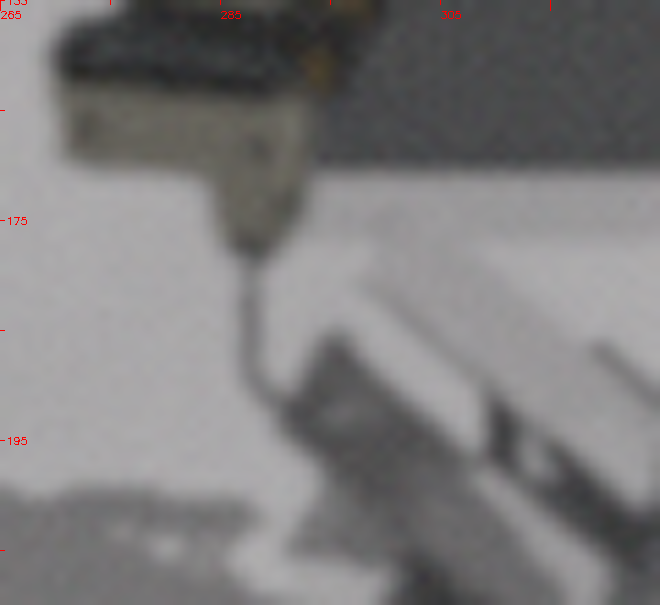

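Emit:
play_rows(
  commands=[
    {"offset": [-0.002,0,-0.005],"twist": 0},
    {"offset": [-0.003,0,-0.006],"twist": 0},
    {"offset": [-0.005,0,-0.006],"twist": 0},
    {"offset": [-0.006,0,-0.006],"twist": 0},
    {"offset": [0,0,0],"twist": 0},
  ],
)

```text
time: 10.65
tool_pos: [567.8, -220.3, 383.8]
tcp_rot: [3.141, -0.002, -0.174]
contact_force: [-0.6, -0.6, -3.0]
grip_width: 11.8
```

```bash
python3 look.py 11 265 155 60 60 10
```

```text
10.7 [ 568.09 -220.31  383.2 ] [ 3.14 -0.   -0.17] [-0.35  0.11 -2.69] [ 0.06 -0.   -0.06] 11.569917697813036
```

View pics/s11.png

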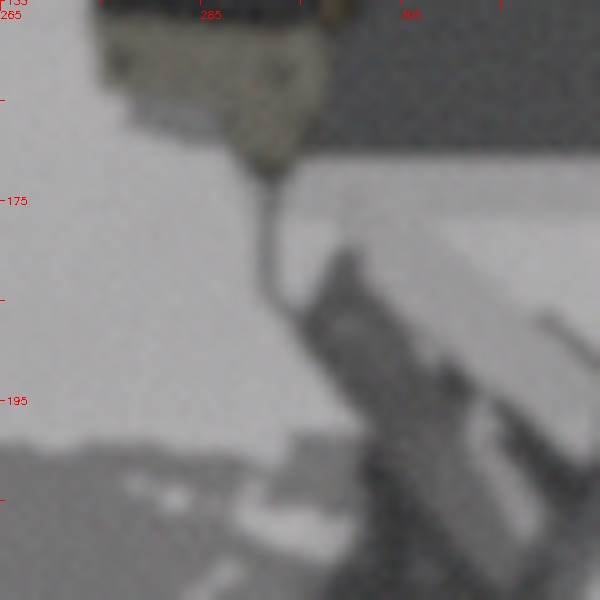

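The hook carries the plate: its upper end at (295,182) has risen and the lower bend is through the hole near (295,187). I'll continue along the arc.

Emit:
play_rows(
  commands=[
    {"offset": [-0.006,0,-0.006],"twist": 0},
    {"offset": [-0.006,0,-0.006],"twist": 0},
    {"offset": [-0.006,0,-0.006],"twist": 0},
    {"offset": [-0.006,0,-0.006],"twist": 0},
    {"offset": [-0.006,0,-0.006],"twist": 0},
  ],
)

```text
time: 11.2
tool_pos: [538.3, -215.0, 412.9]
tcp_rot: [3.141, -0.0, -0.174]
contact_force: [0.1, -0.0, -1.9]
grip_width: 12.0
```

Emit:
play_rows(
  commands=[
    {"offset": [-0.005,0,-0.007],"twist": 0},
    {"offset": [-0.003,0,-0.008],"twist": 0},
    {"offset": [0,0,-0.008],"twist": 0},
    {"offset": [0,0,-0.008],"twist": 0},
    {"offset": [0,0,-0.008],"twist": 0},
  ],
)

```text
time: 11.7
tool_pos: [531.1, -213.8, 451.9]
tcp_rot: [3.141, -0.0, -0.174]
contact_force: [0.7, 0.8, -2.0]
grip_width: 11.9
```

```bash
python3 look.py 12 265 130 80 90 6
```

```text
11.75 [ 531.22 -213.82  453.39] [ 3.14 -0.   -0.17] [ 0.74  0.43 -1.77] [0.05 0.01 0.03] 11.836183171115328
```

View pics/s12.png

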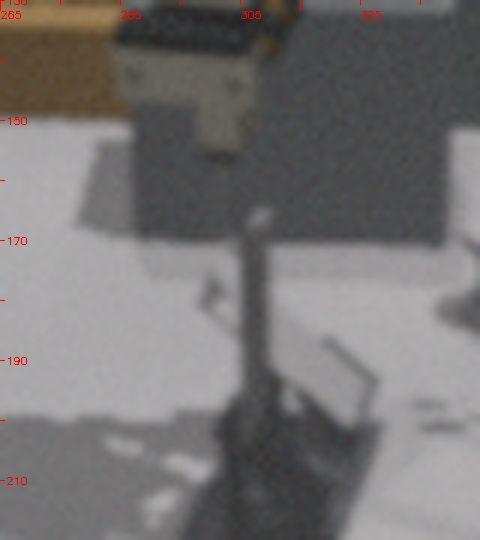

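Emit:
play_rows(
  commands=[
    {"offset": [0,0,-0.012],"twist": 0},
    {"offset": [0,0,-0.012],"twist": 0},
    {"offset": [0,0,-0.012],"twist": 0},
    {"offset": [-0.0012,-0.01,-0.006],"twist": 0},
    {"offset": [-0.0024,-0.02,0],"twist": 0},
  ],
)

```text
time: 12.25
tool_pos: [532.6, -183.7, 494.5]
tcp_rot: [3.141, -0.002, -0.176]
contact_force: [-0.3, 0.3, -2.6]
grip_width: 12.0
```

Emit:
play_rows(
  commands=[
    {"offset": [-0.0031,-0.026,0],"twist": 0},
    {"offset": [-0.0031,-0.026,0],"twist": 0},
    {"offset": [-0.0031,-0.026,0],"twist": 0},
    {"offset": [-0.0031,-0.026,0],"twist": 0},
    {"offset": [-0.0031,-0.026,0],"twist": 0},
  ],
)

```text
time: 12.75
tool_pos: [539.7, -51.1, 493.6]
tcp_rot: [-3.141, -0.0, -0.174]
contact_force: [0.4, -0.4, -2.9]
grip_width: 11.6
```

Emit:
play_rows(
  commands=[
    {"offset": [-0.0031,-0.026,0],"twist": 0},
    {"offset": [-0.0031,-0.026,0],"twist": 0},
    {"offset": [-0.0031,-0.026,0],"twist": 0},
    {"offset": [-0.0031,-0.026,0],"twist": 0},
    {"offset": [-0.0031,-0.026,0],"twist": 0},
  ],
)

```text
time: 13.25
tool_pos: [546.8, 79.6, 493.6]
tcp_rot: [-3.141, -0.0, -0.174]
contact_force: [0.6, 0.4, -3.3]
grip_width: 11.8
```

Emit:
play_rows(
  commands=[
    {"offset": [-0.0031,-0.026,0],"twist": 0},
    {"offset": [-0.0031,-0.026,0],"twist": 0},
    {"offset": [-0.0031,-0.026,0],"twist": 0},
    {"offset": [-0.002,-0.017,0],"twist": 0},
    {"offset": [0,0,0],"twist": 0},
  ],
)

```text
time: 13.75
tool_pos: [552.1, 175.7, 493.2]
tcp_rot: [-3.141, 0.0, -0.171]
contact_force: [-0.6, 0.9, -2.5]
grip_width: 11.7
```

```bash
python3 look.py 13 200 130 130 150 4
python3 - <<'E'
from h import *
np.set_printoptions(precision=2,suppress=True)
a,_=tri((242.5,186),(284,131)); b,_=tri((259,276),(160.1,169.5))
print(a,b,np.linalg.norm(a-b),np.degrees(np.arctan2(a[0]-b[0],b[1]-a[1])),(a+b)/2)
E
```

```text
13.8 [552.26 174.47 493.15] [ 3.14  0.   -0.17] [ 0.35 -0.02 -2.56] [ 0.06 -0.02  0.01] 11.990470858218831
[683.41  53.35 300.84] [571.74 419.22 304.24] 382.5498697358028 16.973461750749113 [627.57 236.29 302.54]
```

View pics/s13.png

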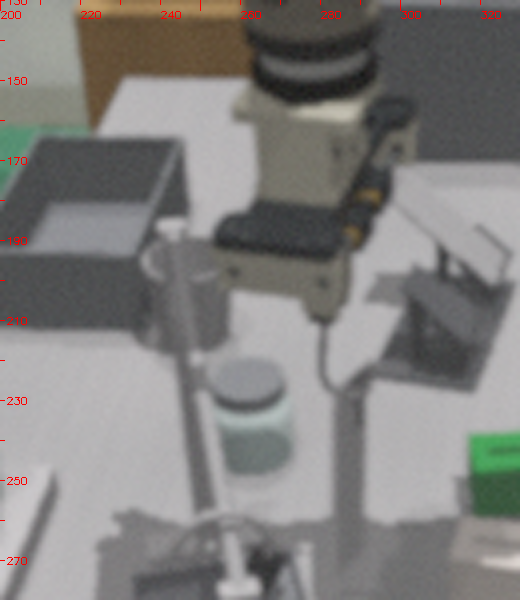

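Emit:
play_rows(
  commands=[
    {"offset": [0,0,0],"twist": -2},
    {"offset": [0,0,0],"twist": -4},
    {"offset": [0,0,0],"twist": -5},
    {"offset": [0,0,0],"twist": -5},
    {"offset": [0,0,0],"twist": -5},
  ],
)

```text
time: 14.3
tool_pos: [552.5, 172.3, 493.3]
tcp_rot: [3.141, 0.0, 0.194]
contact_force: [0.0, 0.4, -2.8]
grip_width: 11.8
```

Emit:
play_rows(
  commands=[
    {"offset": [0,0,0],"twist": -4},
    {"offset": [0,0,0],"twist": -2},
    {"offset": [0,0,0],"twist": 0},
    {"offset": [0,0,0],"twist": 0},
    {"offset": [0,0,0],"twist": 0},
  ],
)

```text
time: 14.8
tool_pos: [552.5, 173.0, 493.3]
tcp_rot: [3.141, -0.0, 0.296]
contact_force: [0.3, 0.0, -2.9]
grip_width: 11.6
```

```bash
python3 look.py 14 225 165 100 100 6;  python3 - <<'E'
from h import *
t=viewer.capture('top'); cv2.imwrite('pics/top14.png',t[:,:,::-1]); crop(t,200,110,140,100,5,'pics/t14.png')
E
```

```text
14.85 [552.51 173.15 493.24] [ 3.14 -0.    0.3 ] [-0.35  0.09 -3.2 ] [ 0.06 -0.03  0.01] 11.620962331711144
```

View pics/s14.png

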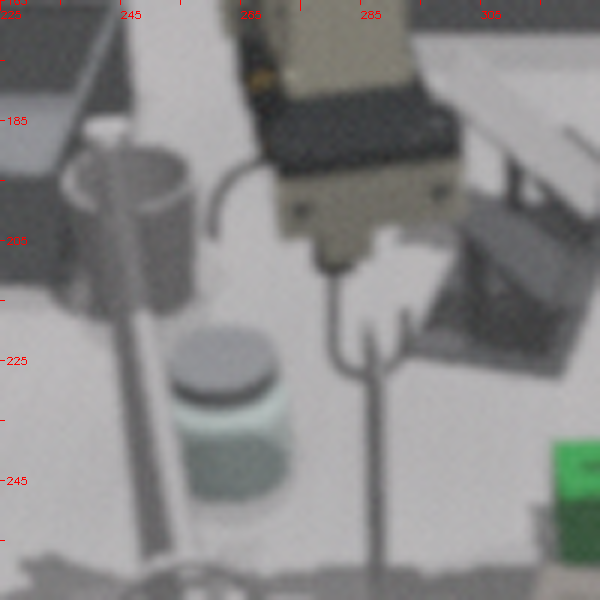

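View pics/t14.png

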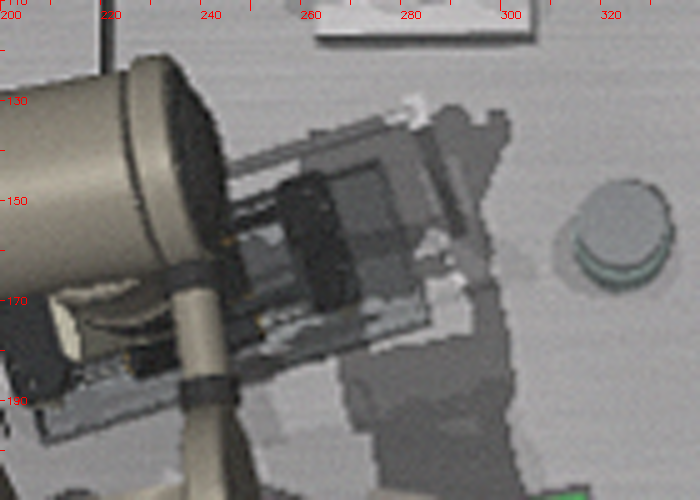

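Run:
```python
from fit3 import *
o=status.get_obs()
obs=[((259.8,204.2),(52,0,1)),((283.7,226.8),(-16,0,-76)),((292,216.5),(-32,0,-41)),((280,214.5),(0,0,-36)),((280,221),(0,0,-57))]
q,p,e=fithook(o['tool_pos'],o['tcp_rot'],obs); print(q,p); print(e)
uc=W(p,[[26,0,14]])[0]; print('upper centre',uc,'tip low',W(p,[[52,0,1]]))
rf=np.array([637.8,202.8,300]); yaw=.2963
rx=np.array([np.cos(yaw),np.sin(yaw),0]);ry=np.array([-np.sin(yaw),np.cos(yaw),0])
print('to go tool x',(rf-uc)@rx,'tool y',-(rf-uc)@ry,'dz',rf[2]-18-uc[2])
# side-view check of the bar: bar axis pixel at rail_free
print(proj('side',[rf,[683.4,53.3,300],[571.7,419.2,300]]))
```

```text
[ 5.13 -8.12 -6.32] [np.float64(557.4054896705701), np.float64(174.763248696776), np.float64(326.1098588608978), np.float64(16.979014450724655), np.float64(-6.320405228277117), 0]
[[ 0.38 -0.47]
 [ 1.08  0.24]
 [-0.39 -0.64]
 [-0.31  0.38]
 [-0.76  0.51]]
upper centre [580.65 181.86 342.89] tip low [[606.73 189.82 332.83]]
to go tool x 60.77672495169188 tool y -3.3401731057664974 dz -60.88705981332288
[[248.28 216.96]
 [242.63 186.27]
 [259.59 277.55]]
```

Emit:
play_rows(
  commands=[
    {"offset": [0.006,-0.003,0],"twist": 0},
    {"offset": [0.012,0,0],"twist": 0},
    {"offset": [0.012,0,0],"twist": 0},
    {"offset": [0.012,0,0],"twist": 0},
    {"offset": [0.012,0,0],"twist": 0},
  ],
)

```text
time: 15.4
tool_pos: [604.0, 192.6, 493.0]
tcp_rot: [3.142, -0.0, 0.297]
contact_force: [-0.6, -0.6, -2.7]
grip_width: 11.9
```

Emit:
play_rows(
  commands=[
    {"offset": [0.006,0,0],"twist": 0},
    {"offset": [0,0,0],"twist": 0},
    {"offset": [0,0,0.01],"twist": 0},
    {"offset": [0,0,0.01],"twist": 0},
    {"offset": [0,0,0.01],"twist": 0},
  ],
)

```text
time: 15.9
tool_pos: [608.6, 193.7, 462.0]
tcp_rot: [-3.142, 0.001, 0.297]
contact_force: [0.0, 0.3, -2.6]
grip_width: 11.8
```

```bash
python3 look.py 15 220 165 100 100 6
```

```text
15.95 [608.57 193.75 459.98] [-3.14  0.    0.3 ] [ 0.15  0.15 -4.09] [ 0.04  0.   -0.01] 11.791494397101143
```

View pics/s15.png

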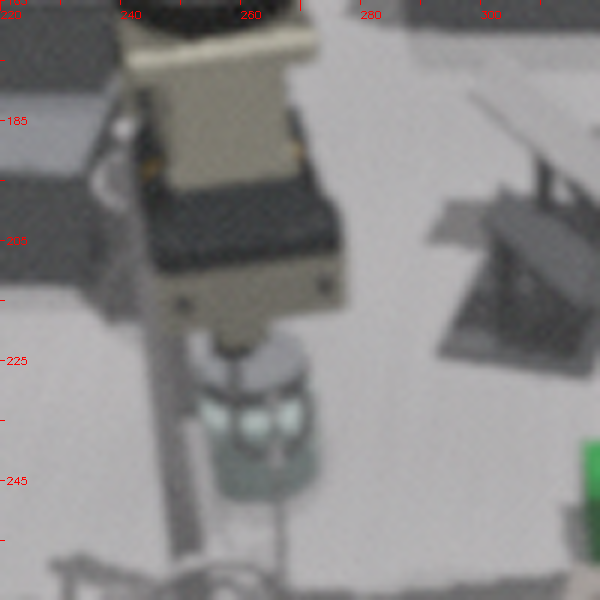

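Emit:
play_rows(
  commands=[
    {"offset": [0,0,0.006],"twist": 0},
    {"offset": [0,0,0.006],"twist": 0},
    {"offset": [0,0,0.004],"twist": 0},
    {"offset": [0,0,0.003],"twist": 0},
    {"offset": [0,0,0],"twist": 0},
  ],
)

```text
time: 16.45
tool_pos: [609.0, 193.8, 443.8]
tcp_rot: [3.142, 0.001, 0.297]
contact_force: [0.2, 0.8, -2.6]
grip_width: 11.6
```

Emit:
play_rows(
  commands=[
    {"offset": [0,0,0.002],"twist": 0},
    {"offset": [0,0,0.002],"twist": 0},
    {"offset": [0,0,0.002],"twist": 0},
    {"offset": [0,0,0],"twist": 0},
  ],
)

```text
time: 16.85
tool_pos: [609.0, 193.8, 437.8]
tcp_rot: [3.141, 0.001, 0.297]
contact_force: [0.0, -0.4, -2.9]
grip_width: 12.0
```

Emit:
play_rows(
  commands=[
    {"offset": [0,0,0.002],"twist": 0},
    {"offset": [0,0,0.002],"twist": 0},
    {"offset": [0,0,0],"twist": 0},
  ],
)

```text
time: 17.15
tool_pos: [609.0, 193.8, 434.8]
tcp_rot: [3.141, -0.001, 0.297]
contact_force: [-0.3, 0.3, 0.6]
grip_width: 11.9
```

Emit:
play_rows(
  commands=[
    {"offset": [0,0,0.002],"twist": 0},
    {"offset": [0,0,0],"twist": 0},
    {"offset": [0,0,0],"twist": 0},
  ],
)

```text
time: 17.45
tool_pos: [609.1, 193.9, 434.1]
tcp_rot: [3.141, -0.004, 0.297]
contact_force: [-0.9, -0.4, 6.4]
grip_width: 11.8
```

```bash
python3 look.py 16 220 175 100 120 5;  python3 - <<'E'
from h import *
t=viewer.capture('top'); cv2.imwrite('pics/top16.png',t[:,:,::-1]); crop(t,200,110,140,100,5,'pics/t16.png')
E
```

```text
17.5 [609.1  193.86 434.1 ] [ 3.14 -0.    0.3 ] [-0.81  0.2   6.53] [ 0.08 -0.12  0.06] 11.85717102021379
```

View pics/s16.png

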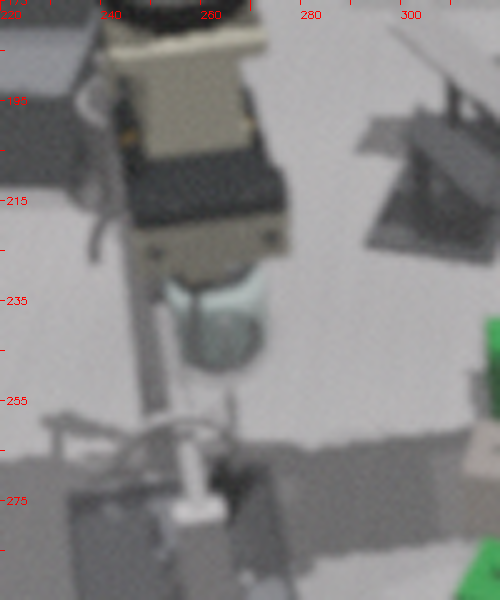

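View pics/t16.png

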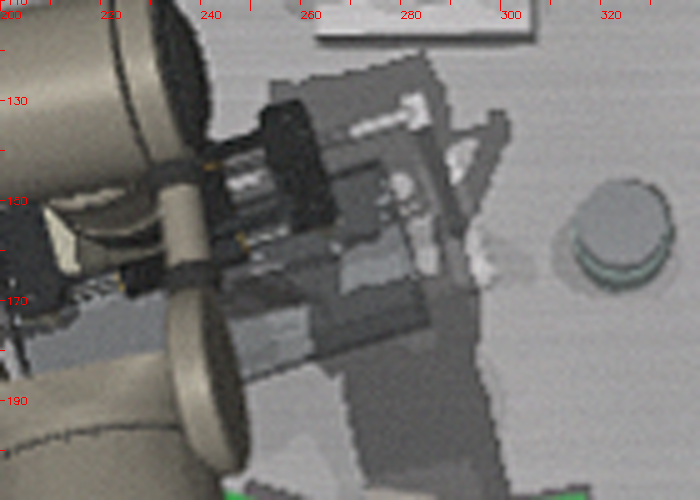

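Emit:
play_rows(
  commands=[
    {"offset": [0,0,-0.0015],"twist": 0},
    {"offset": [0,0,0],"twist": 0},
    {"offset": [0,0,0],"twist": 0},
  ],
)

```text
time: 17.85
tool_pos: [609.2, 193.9, 434.3]
tcp_rot: [3.141, -0.002, 0.297]
contact_force: [1.7, 0.8, 4.1]
grip_width: 12.0
```

Emit:
play_rows(
  commands=[
    {"offset": [0,0,0],"twist": 0},
    {"offset": [0,0,0],"twist": 0},
    {"offset": [0,0,0],"twist": 0},
    {"offset": [0,0,0],"twist": 0},
    {"offset": [0,0,0],"twist": 0},
  ],
  jaw=195,
)

```text
time: 18.35
tool_pos: [609.0, 193.8, 433.4]
tcp_rot: [3.142, 0.001, 0.297]
contact_force: [0.7, 0.1, -0.1]
grip_width: 21.6
```

```bash
python3 look.py 17 220 175 100 120 5
```

```text
18.4 [608.98 193.82 433.56] [3.14 0.   0.3 ] [-0.46 -0.09  0.39] [ 0.07 -0.01  0.02] 21.345599841213264
```

View pics/s17.png

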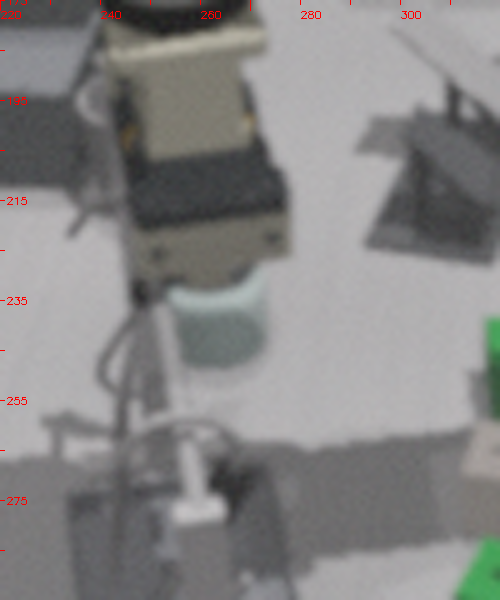

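Emit:
play_rows(
  commands=[
    {"offset": [0,0,0],"twist": 0},
    {"offset": [0,0,0],"twist": 0},
    {"offset": [0,0,0],"twist": 0},
    {"offset": [0,0,0],"twist": 0},
    {"offset": [0,0,0],"twist": 0},
  ],
)

```text
time: 18.9
tool_pos: [609.0, 193.8, 433.7]
tcp_rot: [3.141, 0.0, 0.297]
contact_force: [0.4, 0.3, 0.2]
grip_width: 21.4
```

Emit:
play_rows(
  commands=[
    {"offset": [0,0,0],"twist": 0},
    {"offset": [0,0,0],"twist": 0},
    {"offset": [0,0,0],"twist": 0},
    {"offset": [0,0,0],"twist": 0},
    {"offset": [0,0,0],"twist": 0},
  ],
)

```text
time: 19.4
tool_pos: [609.0, 193.8, 433.7]
tcp_rot: [3.142, 0.0, 0.297]
contact_force: [-0.4, 0.0, 0.1]
grip_width: 21.7
```

Emit:
play_rows(
  commands=[
    {"offset": [0,0,0],"twist": 0},
    {"offset": [0,0,0],"twist": 0},
    {"offset": [0,0,0],"twist": 0},
    {"offset": [0,0,0],"twist": 0},
    {"offset": [0,0,0],"twist": 0},
  ],
)

```text
time: 19.9
tool_pos: [609.0, 193.8, 433.7]
tcp_rot: [3.141, -0.0, 0.297]
contact_force: [0.5, -1.1, -0.3]
grip_width: 21.2
```

```bash
python3 look.py 18 220 175 100 120 5
```

```text
19.95 [608.99 193.81 433.71] [ 3.14 -0.    0.3 ] [-1.27 -0.02  0.68] [ 0.03 -0.01  0.01] 21.635876727820786
```

View pics/s18.png

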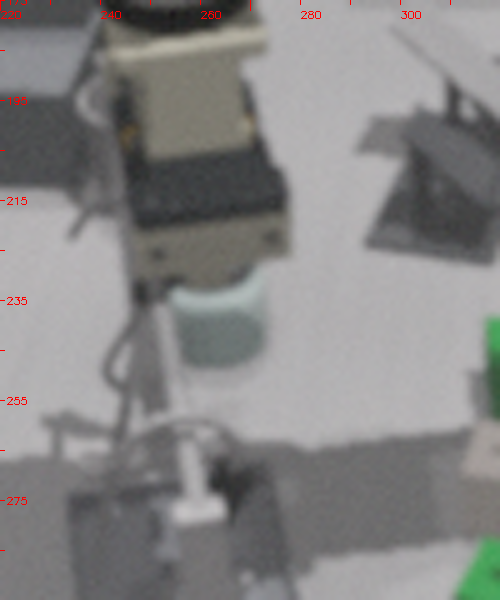

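Emit:
play_rows(
  commands=[
    {"offset": [0,0,0],"twist": 0},
    {"offset": [0,0,0],"twist": 0},
    {"offset": [0,0,0],"twist": 0},
    {"offset": [0,0,0],"twist": 0},
    {"offset": [0,0,0],"twist": 0},
  ],
  jaw=0,
)

```text
time: 20.45
tool_pos: [609.0, 193.8, 433.7]
tcp_rot: [3.141, 0.0, 0.297]
contact_force: [-0.3, -1.1, 0.0]
grip_width: 57.0
```

Emit:
play_rows(
  commands=[
    {"offset": [0,0,0],"twist": 0},
    {"offset": [0,0,0],"twist": 0},
    {"offset": [0,0,-0.005],"twist": 0},
    {"offset": [0,0,-0.01],"twist": 0},
    {"offset": [0,0,-0.02],"twist": 0},
  ],
)

```text
time: 20.95
tool_pos: [609.0, 193.8, 468.4]
tcp_rot: [-3.141, 0.003, 0.297]
contact_force: [0.5, 0.7, 0.9]
grip_width: 91.4
```

Emit:
play_rows(
  commands=[
    {"offset": [0,0,-0.025],"twist": 0},
    {"offset": [0,0,-0.025],"twist": 0},
    {"offset": [-0.03,0,-0.01],"twist": 0},
    {"offset": [-0.04,0,0],"twist": 0},
    {"offset": [-0.04,0,0],"twist": 0},
  ],
)

```text
time: 21.45
tool_pos: [502.6, 161.3, 529.6]
tcp_rot: [3.141, -0.002, 0.297]
contact_force: [0.2, -0.2, 1.2]
grip_width: 91.9
```

```bash
python3 look.py 19 200 165 120 130 4;  python3 - <<'E'
from h import *
t=viewer.capture('top'); cv2.imwrite('pics/top19.png',t[:,:,::-1]); crop(t,150,110,150,100,5,'pics/t19.png')
E
```

```text
21.5 [497.19 160.34 529.39] [-3.14  0.    0.3 ] [-2.02  0.07  1.43] [ 0.01  0.   -0.  ] 91.51430441094178
```

View pics/s19.png

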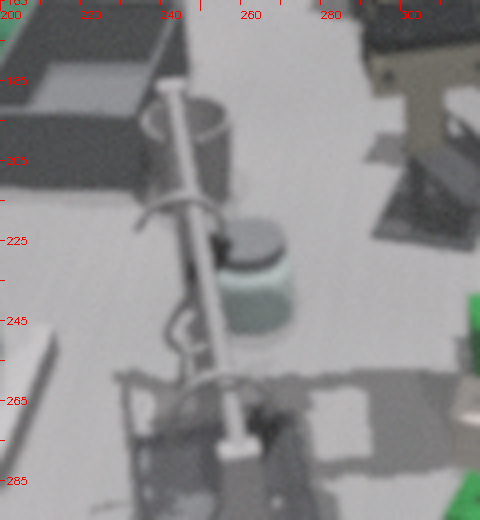

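View pics/t19.png

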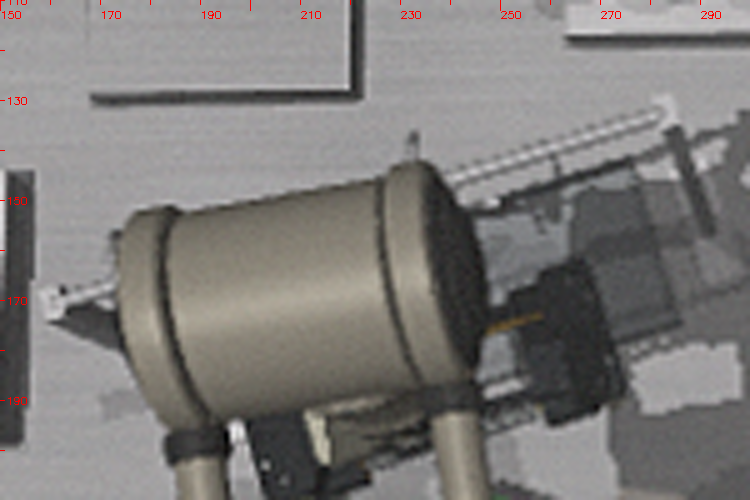

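Emit:
play_rows(
  commands=[
    {"offset": [-0.04,0,0],"twist": 0},
    {"offset": [-0.04,0,0],"twist": 0},
    {"offset": [0,0.04,0],"twist": 0},
    {"offset": [0,0.04,0],"twist": 0},
    {"offset": [0,0.04,0],"twist": 0},
  ],
)

```text
time: 22.05
tool_pos: [462.7, 22.4, 530.2]
tcp_rot: [3.14, -0.003, 0.298]
contact_force: [1.1, 0.3, 0.2]
grip_width: 92.0
```

Emit:
play_rows(
  commands=[
    {"offset": [0,0.04,0],"twist": 0},
    {"offset": [0,0.04,0],"twist": 0},
    {"offset": [0,0.04,0],"twist": 0},
    {"offset": [0,0.04,0],"twist": 0},
    {"offset": [0,0,0],"twist": 0},
  ],
)

```text
time: 22.55
tool_pos: [510.6, -133.7, 528.5]
tcp_rot: [3.14, 0.0, 0.292]
contact_force: [0.2, 0.1, -0.7]
grip_width: 91.8
```

```bash
python3 look.py 20 205 175 70 90 8;  python3 - <<'E'
from h import *
t=viewer.capture('top'); cv2.imwrite('pics/top20.png',t[:,:,::-1]); crop(t,150,110,150,100,5,'pics/t20.png')
E
```

```text
22.6 [ 510.1  -131.73  528.66] [ 3.14 -0.    0.29] [ 0.11 -0.11  0.52] [0.02 0.02 0.01] 91.66695235567988
```

View pics/s20.png

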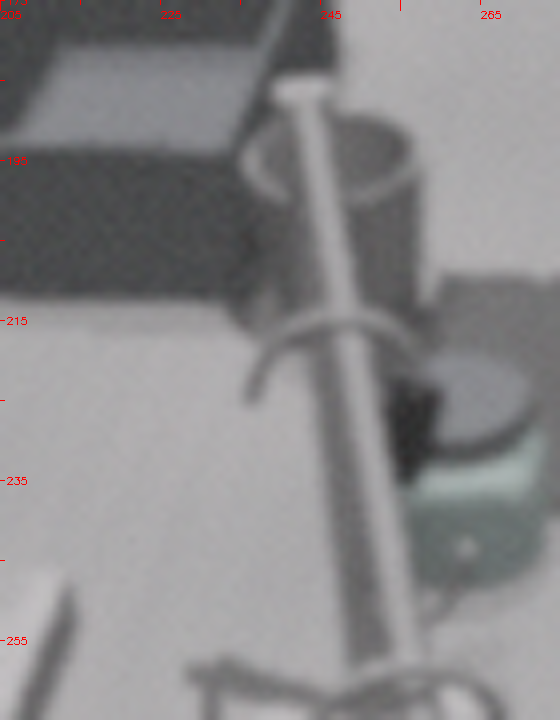

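View pics/t20.png

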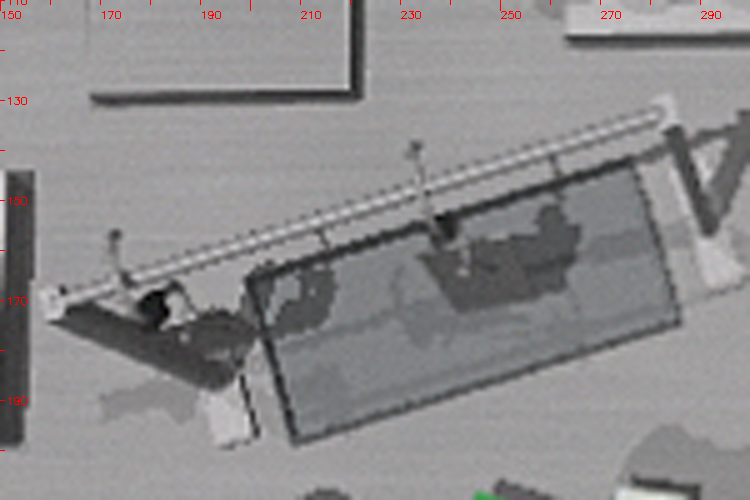

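```bash
python3 look.py 21 215 200 100 100 6; python3 -c "
import cv2;a=cv2.imread('pics/top20.png');cv2.imwrite('pics/t20f.png',a)"
```

```text
22.7 [ 509.48 -129.44  529.12] [ 3.14 -0.    0.3 ] [-0.54  0.66  0.11] [ 0.03  0.01 -0.03] 91.94860592439822
```

View pics/s21.png

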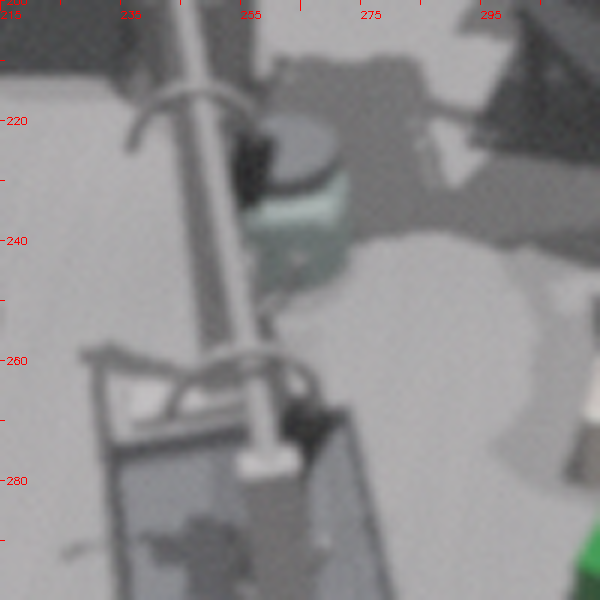

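View pics/side21.png

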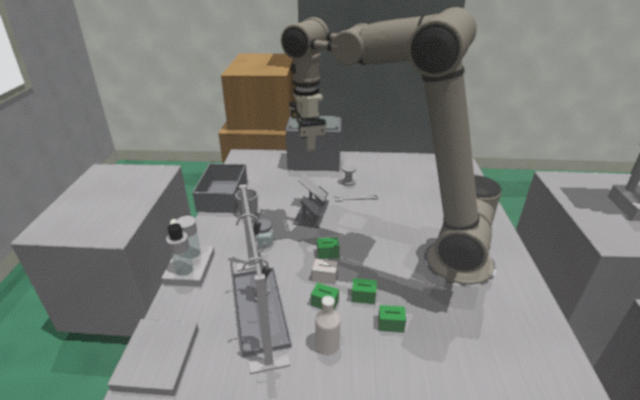

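View pics/t20f.png

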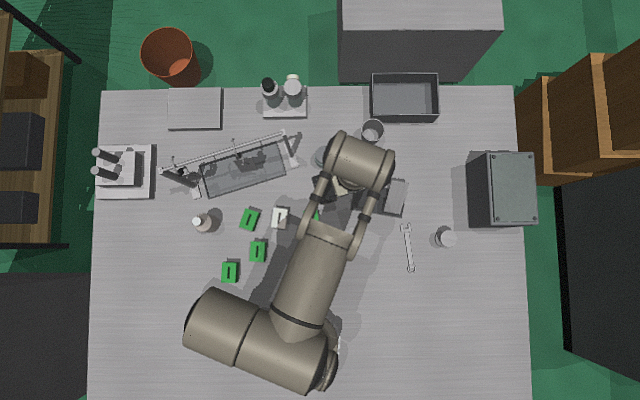

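Emit:
play_rows(
  commands=[
    {"offset": [0,0,0],"twist": 0},
    {"offset": [0,0,0],"twist": 0},
    {"offset": [0,0,0],"twist": 0},
    {"offset": [0,0,0],"twist": 0},
    {"offset": [0,0,0],"twist": 0},
  ],
)

```text
time: 23.2
tool_pos: [509.2, -129.2, 528.8]
tcp_rot: [3.141, -0.0, 0.297]
contact_force: [0.2, 0.4, 0.2]
grip_width: 92.0
```

Emit:
play_rows(
  commands=[
    {"offset": [0,0,0],"twist": 0},
    {"offset": [0,0,0],"twist": 0},
    {"offset": [0,0,0],"twist": 0},
    {"offset": [0,0,0],"twist": 0},
    {"offset": [0,0,0],"twist": 0},
  ],
)

```text
time: 23.7
tool_pos: [509.3, -129.6, 528.7]
tcp_rot: [3.142, 0.0, 0.297]
contact_force: [-0.8, -0.5, 0.7]
grip_width: 91.8
```

Emit:
play_rows(
  commands=[
    {"offset": [0,0,0],"twist": 0},
    {"offset": [0,0,0],"twist": 0},
    {"offset": [0,0,0],"twist": 0},
    {"offset": [0,0,0],"twist": 0},
    {"offset": [0,0,0],"twist": 0},
  ],
)

```text
time: 24.2
tool_pos: [509.3, -129.5, 528.7]
tcp_rot: [3.141, -0.0, 0.297]
contact_force: [0.4, 0.9, 0.9]
grip_width: 91.5
```

Emit:
play_rows(
  commands=[
    {"offset": [0,0,0],"twist": 0},
    {"offset": [0,0,0],"twist": 0},
    {"offset": [0,0,0],"twist": 0},
    {"offset": [0,0,0],"twist": 0},
    {"offset": [0,0,0],"twist": 0},
  ],
)

```text
time: 24.7
tool_pos: [509.3, -129.5, 528.7]
tcp_rot: [3.141, -0.0, 0.297]
contact_force: [-0.3, 0.5, -0.5]
grip_width: 92.1
```

Run:
```python
from h import *
ims=[]
for k in range(12):
    im=viewer.capture('side'); ims.append(cv2.resize(im[205:275,225:275,::-1],None,fx=2.6,fy=4,interpolation=cv2.INTER_CUBIC))
cv2.imwrite('pics/seq.png',np.vstack([np.hstack(ims[:12:2])]))
o=status.get_obs();print(o['time'])
```

```text
25.3
```

View pics/seq.png

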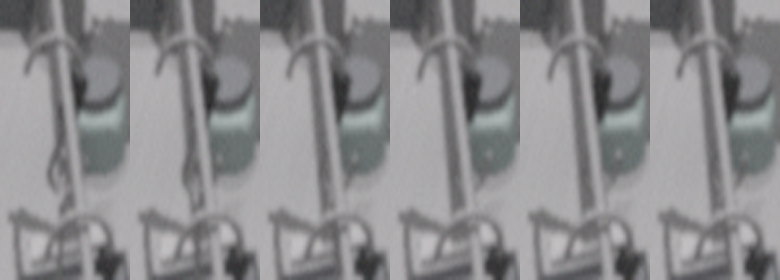

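Run:
```python
from h import *
f=[]
for k in range(160):
    im=viewer.capture('side'); f.append(cv2.GaussianBlur(im,(0,0),1)[212:262,228:275].astype(float).mean(2))
f=np.array(f); np.save('f.npy',f)
# swing measure: first PC
X=f.reshape(len(f),-1); X=X-X.mean(0); u,s,v=np.linalg.svd(X,full_matrices=False)
a=u[:,0]*s[0]
for i in range(0,160,20): print(i*.05, 'range PC1 %.0f'%np.ptp(a[i:i+20]))
print(np.round(a[:40]).astype(int).tolist()); print(np.round(a[-40:]).astype(int).tolist())
print(status.get_obs()['time'])
```

```text
0.0 range PC1 339
1.0 range PC1 294
2.0 range PC1 193
3.0 range PC1 127
4.0 range PC1 13
5.0 range PC1 5
6.0 range PC1 3
7.0 range PC1 4
[-66, -146, -177, -197, -188, -171, -103, -4, 70, 102, 132, 141, 138, 121, 90, 29, -47, -119, -163, -166, -170, -152, -82, 0, 47, 94, 116, 124, 119, 101, 83, 28, -25, -89, -130, -149, -148, -105, -65, -1]
[5, 5, 6, 5, 5, 6, 6, 5, 6, 6, 7, 7, 6, 8, 6, 6, 8, 5, 7, 6, 6, 6, 6, 6, 5, 6, 6, 8, 4, 8, 5, 5, 7, 6, 6, 6, 5, 7, 7, 4]
33.3
```

It has come to rest. Now the final check in both views.

```bash
python3 look.py 30 215 200 80 80 8;  python3 - <<'E'
from h import *
t=viewer.capture('top'); cv2.imwrite('pics/top30.png',t[:,:,::-1]); crop(t,205,125,80,60,10,'pics/t30.png'); crop(t,345,155,70,65,8,'pics/t30r.png')
print(status.get_obs()['time'])
from fit3 import *
rf=np.array([637.8,202.8,300]); 
for L in (-27,):
  R=Ro.from_euler('ZY',[17,L],degrees=True); t0=rf-[0,0,18]-R.apply([26,0,14]); p=[*t0,17,L,0]
  P=W(p,[[52,0,1],[0,0,0],[-16,0,-76],[-32,0,-41]]); hole=P[2]+[0,0,-3]; ft=hole-[0,0,114]
  for n in C: print(n,proj(n,np.vstack([P,[ft]])).round(1).tolist())
E
```

```text
33.35 [ 509.25 -129.52  528.7 ] [3.14 0.   0.3 ] [-0.55 -0.54 -0.26] [-0.04  0.01 -0.02] 91.89734887025918
33.4
side [[237.6, 224.2], [256.3, 229.3], [251.2, 252.5], [261.6, 243.9], [255.0, 283.8]]
top [[232.4, 139.1], [238.3, 155.1], [241.6, 154.5], [242.6, 161.6], [248.4, 161.9]]
```

View pics/s30.png

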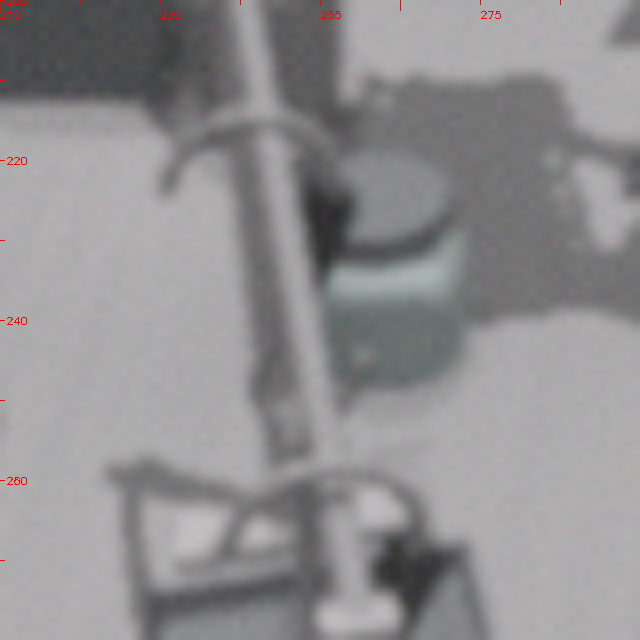

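View pics/t30.png

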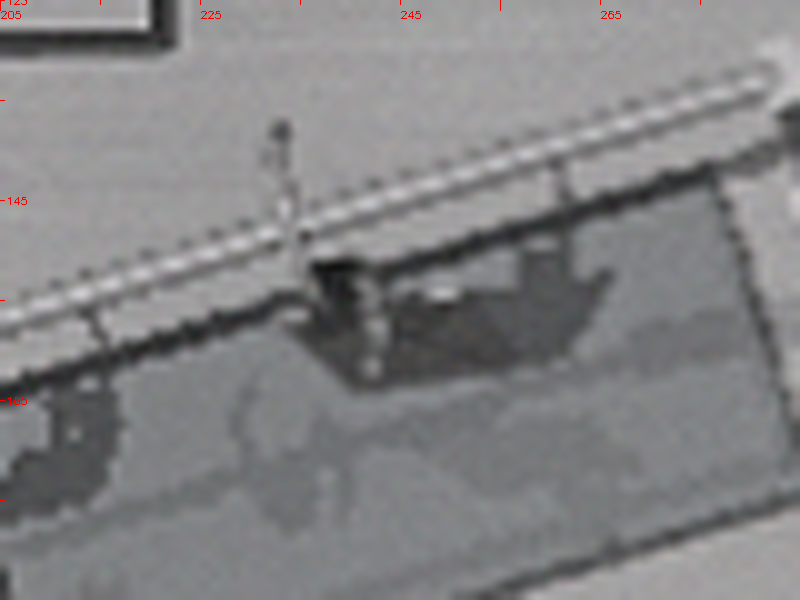

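View pics/t30r.png

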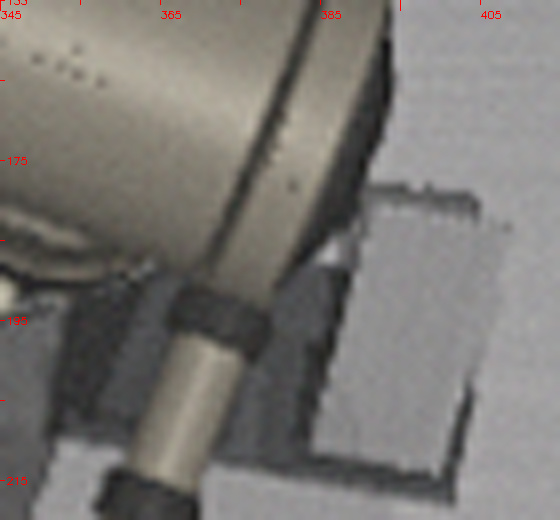

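```bash
python3 -c "
from plant import ticket; print(ticket.close_job())"
```

```text
the job is handed in; nothing more can be done
None
```

The job is done and handed in at about 33 s: the hook and the holed plate hang on the bare stretch of the drip rail, and the gripper is open and well clear.

**What I did:**
- I gripped the hook by its sleeve and tilted it in the block's pocket, top towards the robot, so that the tip would clear the sloping hole.
- I passed the tip up through the hole from beneath, lifted the plate off the seat along an arc, and carried it to the rail.
- I set the upper bend over the bar and let go. The bar took the load at the height I had worked out.

**Last checks:**
- **Stillness:** the hook and plate swung for about 10 s after release. For the last 4 s or so before hand-in I saw no motion above image noise.
- **Hook position:** the upper tip is beyond the bar, and the upper tip and lower bend lie close to where a 27° lean puts them in the side view.
- **Plate:** its seat on the rack is empty. It hangs edge-on to the side camera and partly behind the scraper, so I confirmed it from its thin edge line and its shadow rather than seeing it whole.
- **Other things:** the plain plate is still on its seat. I saw nothing else moved, but I did not measure the bottle, jar, cup, wrench and spool one by one.
- **Forces:** the readings I took stayed below about 16 N. Nothing suggested that the gripper touched the plate.

**Disagreement:** the side camera put the hole's height about 4 mm above the value from the given sizes. I inserted using the hook and hole as both seen by that camera, and that worked.

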